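Change over the vessels on the stirrer and the balance

ROBOT

A 7-joint arm with a two-finger parallel gripper is mounted at the origin on the work surface. World frame = base frame: x ahead of the robot, y to its left, z up, the work surface at z = 0. Lengths are in m, angles in rad, forces in N, time in s.
With the tool pointing down it reaches from about 0.425 to 0.8 m from the base axis. Payload 8.3 kg.
Tool frame: the origin (TCP) lies at the very end of the fingers, on their centre line; the grasp point (between the pads) lies 19 mm behind it; z points along the fingers, y is the direction in which the jaws open and shut (so a half turn about z gives the same grasp; the last joint's range is limited). The gripper opens to 85 mm and grips with 20 to 120 N. Pads are 22 mm wide; open, the fingers measure 114 mm over their backs; the gripper's body (76 mm by 85 mm) begins 54 mm behind the grasp point. The pads swing forward as they close: fully open they stand 13 mm farther back than shut.
Start: joints at [1.255, 0.383, 0.016, 1.37, -0.006, 1.388, -0.046], TCP at [0.156, -0.605, 0.197] pointing down, gripper open.
Joint ranges: [-2.95, 2.95], [-0.25, 2.06], [-1.52, 1.56], [0.18, 2.33], [-1.44, 4.58], [0.02, 2.06], [-3.01, 3.01]. Speed limits (rad/s): [2.39, 2.39, 3.01, 3.01, 3.14, 3.14, 3.14].

INTERFACE

Orientations are given as a unit quaternion [w, x, y, z].
In Python, from station import manip gives the robot as it stands.
- The arm moves only by the shell command python3 -m pendant 'ROWS' [FORCE]. ROWS is JSON, a list of rows, each a list of 7 numbers: the shift along the tool's x, y, z in m, then the turn, a rotation vector about the tool's x, y, z in degrees, then the opening, from 0 (shut) to 1 (fully open). A call has 1 to 12 rows; each row shifts and turns the commanded pose from where the row before left it, along the tool's axes as they then stand; what a row does not reach is not made up. A row lasts 1/12 s, in which the tool goes at most 41.7 mm and 7.16 degrees, less where a joint would pass 70% of its speed; a pose out of reach is approached as far as the arm can. A call with a gripper value outside its range is refused whole. The fingers move at their own pace and stop on an object; FORCE is the grip in N (left out, the last holds). Time passes only in rows, so rows that do not move let the fingers close. It gives the time, the measured TCP pose, the force and the opening at its end, in the units of the state.
- manip.get_obs(): the state, without advancing time (a new reading comes with each control period).
- manip.snapshot(name): name is "side" or "top" or "wrist"; returns a dict with "pixels" (420x560x3 uint8, red, green, blue), "mtx" (3x3 intrinsics, pixels), "k1" (the pictures are not rectified: a ray, as slopes to the right and down, at radius r is drawn at 1 + k1 r^2 times it, then the intrinsics apply), "extrinsics" (4x4, takes a point from camera to world coordinates). Camera axes: x right, y up, looking along -z (the intrinsics and any distortion apply to the point x, -y, -z); pixel columns grow to the right and rows downward; lengths in m; the calibration is good to about 2 mm. A picture is of the moment at which its call begins. There is no depth.
- manip.close_job(): hands the job in, once; it reports no verdict.
The state is a dict: "clock": time; "joint_pos": joint angles; "joint_vel": joint speeds; "tau": joint torques, N m; "eef_pos": TCP position; "eef_rot": TCP orientation; "ft_force": force on the tool from outside, world axes, zero at the start; "moment": the same for the moment, N m; "width": finger opening in m.
Only numpy, scipy, OpenCV 4.12 (cv2) and the standard library are available. Lean on these libraries where they do the work, as an engineer would, in place of code of your own. Each camera call takes 0.05 s, during which the arm holds its last target.

TASK

The capped bottle and the squat jar are finished with on the instruments, and the flask and the beaker are waiting in the spill tray and on the cork mat: change them over, so that at the end the flask stands on the magnetic stirrer, the beaker on the balance pan, the bottle in the spill tray and the jar on the round cork mat, each upright and well centred on its place. Each place has room for only one vessel, so park on the empty black rubber mat as needed. Set the vessels down gently, do not drop them or tip them over, and leave the green tube rack where it stands.

Things in the scene. Friction and masses are not known exactly. Their poses are not given: they have to be found in the camera images.
- flask_mid (a point): Conical clear-glass flask with a black rubber stopper, loose, about 110 g, 114 mm tall in all: base 64 mm across, tapering to a straight neck 28 mm across that runs from 71 to 100 mm above the underside, then a rim 33 mm across (101 to 104 mm) and the stopper up to 114 mm. Take it by the neck. This point is on its axis, 57 mm above the underside; z is up along its axis. Its place at the end is the magnetic stirrer.
- beaker_mid (a point): Open clear-glass beaker with a white rim, loose, about 80 g, outside 50 mm across and 70 mm tall, wall 2.5 mm, straight sided: grip it across the outside. This point is on its axis, 35 mm above the underside; z is up along its axis. Its place at the end is the balance pan.
- bottle_mid (a point): Small brown glass bottle (the one standing on an instrument at the start; the larger bottles along the back of the bench are stock) with a paper band and a narrow black screw cap, loose, about 170 g, 88 mm tall: body 54 mm across and straight from 3 to 58 mm above the underside, shoulder to 68 mm, cap 33 mm across from 68 to 88 mm. Grip it across the body. This point is on its axis, 44 mm above the underside; z is up along its axis. Its place at the end is the spill tray.
- jar_mid (a point): Squat white plastic jar with a wide white screw lid, loose, about 140 g, 58 mm tall: body 60 mm across up to 41 mm above the underside, lid 62 mm across from 41 to 58 mm. This point is on its axis, 29 mm above the underside; z is up along its axis. Its place at the end is the round cork mat.
- stirrer_top (a point): Magnetic stirrer, fixed: white housing 130 mm square with a control panel (black knob, switch) on a lower lobe 50 mm deep towards the robot, and a round aluminium plate 120 mm across on top. This point is the centre of the plate's top face, 55 mm above the bench; z is up.
- balance_top (a point): Laboratory balance, fixed: grey housing about 140 mm square with a lower lobe 45 mm deep towards the robot that carries a display and white keys, and a square steel pan 114 mm wide on top. This point is the centre of the pan's top face, 55 mm above the bench; z is up. The pan does not give way.
- tray_floor (a point): Square white plastic spill tray, fixed, 130 mm wide (137 mm over its flange), with a rim 4 mm thick standing 11 mm above its ribbed floor. This point is the centre of the floor's top face, 6 mm above the bench; z is up.
- corkmat_top (a point): Round cork mat, fixed, 120 mm across, 6 mm thick. This point is the centre of its top face; z is up.
- mat_top (a point): Square black rubber mat, fixed, 100 mm wide, 2 mm thick, empty at the start: the free spot for parking. This point is the centre of its top face; z is up.
- rack_mid (a point): Green tube rack, loose, 350 g, 120 mm long (along its x), 68 mm wide and 48 mm high, standing on the bench between two of the places. It is not to be moved. This point is its centre, 24 mm above its underside.

How it is judged:
At the end, for the whole second after the job is handed in: Flask on the stirrer plate, beaker on the balance pan, bottle on the floor of the spill tray, jar on the cork mat: each with its axis within 15 mm of the middle of its place, standing on it (height within 6 mm), upright within 0.1 rad, at rest (under 0.02 m/s) and released (horizontal distance between flask_mid and stirrer_top below 0.015 m and z of flask_mid in the frame of stirrer_top between 0.051 and 0.063 m and angle between each of flask_mid, beaker_mid, bottle_mid, jar_mid's own z axis and vertical below 0.1 rad and linear speed of each of flask, beaker, bottle, jar below 0.02 m/s and horizontal distance between beaker_mid and balance_top below 0.015 m and z of beaker_mid in the frame of balance_top between 0.029 and 0.041 m and horizontal distance between bottle_mid and tray_floor below 0.015 m and z of bottle_mid in the frame of tray_floor between 0.038 and 0.05 m and horizontal distance between jar_mid and corkmat_top below 0.015 m and z of jar_mid in the frame of corkmat_top between 0.023 and 0.035 m); the robot touches nothing.
It fails at once if a vessel is let fall (from more than about 25 mm) ((linear speed of flask above 0.7 m/s and contact force between flask and the fingers below 0.1 N) or (linear speed of beaker above 0.7 m/s and contact force between beaker and the fingers below 0.1 N) or (linear speed of bottle above 0.7 m/s and contact force between bottle and the fingers below 0.1 N) or (linear speed of jar above 0.7 m/s and contact force between jar and the fingers below 0.1 N)).
It fails at once if a vessel is tipped over (leans more than 0.5 rad) (angle between any of flask_mid, beaker_mid, bottle_mid, jar_mid's own z axis and vertical above 0.5 rad).
It fails at once if the green tube rack is pushed more than 20 mm from where it stood (distance of rack_mid from where it was at the start of the episode above 0.02 m).
It also fails if it takes over 147 s, if anything falls off the work surface, if the arm or the gripper's body presses on something with over 40 N, if the wrist force passes 120 N, or if a joint passes its speed limit or range.

## Working session

There is one attempt and no reset: what is moved stays moved. The work goes in short steps, Python scripts to look and compute and a shell command to move; the robot and the scene stay as the last step left them, time stands still between calls to the robot, and variables do not carry over. Pictures are saved under pics/ and viewed, and the job is handed in when it is done.

```bash
ls; mkdir -p pics; python3 - <<'E'
from station import manip
import cv2,numpy as np
o=manip.get_obs()
for k,v in o.items(): print(k,np.round(v,4))
for n in ["side","top","wrist"]:
    s=manip.snapshot(n)
    cv2.imwrite(f"pics/{n}0.png",cv2.cvtColor(s["pixels"],cv2.COLOR_RGB2BGR))
    print(n,s["mtx"].tolist(),s["k1"],np.round(s["extrinsics"],4).tolist())
E
```

```text
pics
clock 0.0
joint_pos [ 1.2551  0.3843  0.0164  1.3712 -0.0063  1.3882 -0.0465]
joint_vel [ 0.0017  0.0006 -0.      0.0014 -0.0008  0.0008 -0.0003]
tau [ 1.00000e-03 -6.27592e+01  8.44500e-01 -3.71812e+01  1.66000e-02
  1.44000e-02  1.00000e-04]
eef_pos [ 0.1562 -0.6046  0.1963]
eef_rot [-1.000e-03  9.920e-01  1.261e-01 -1.000e-04]
ft_force [-0.7982  0.9467  0.068 ]
moment [-0.0224  0.0451 -0.0201]
width 0.0855
side [[388.2121158048146, 0.0, 275.4033147315377], [0.0, 388.2121158048146, 211.3572466926601], [0.0, 0.0, 1.0]] 0.004243974173795524 [[-0.9932, 0.0742, -0.0903, 0.4586], [-0.1156, -0.7377, 0.6652, 0.6634], [-0.0172, 0.6711, 0.7412, 0.858], [0.0, 0.0, 0.0, 1.0]]
top [[525.5176993279554, 0.0, 276.00161892709934], [0.0, 525.5176993279554, 213.94070435833876], [0.0, 0.0, 1.0]] -0.09745237109438892 [[0.0225, 0.9977, -0.0645, 0.4752], [-0.9997, 0.0227, 0.0021, 0.0173], [0.0036, 0.0644, 0.9979, 1.307], [0.0, 0.0, 0.0, 1.0]]
wrist [[344.9598795188273, 0.0, 274.77527673275506], [0.0, 344.9598795188273, 216.9283777873627], [0.0, 0.0, 1.0]] 0.011713536434670326 [[0.2501, 0.93, 0.2694, 0.2247], [-0.9682, 0.2407, 0.068, -0.5867], [-0.0016, -0.2779, 0.9606, 0.3731], [0.0, 0.0, 0.0, 1.0]]
```

View pics/top0.png

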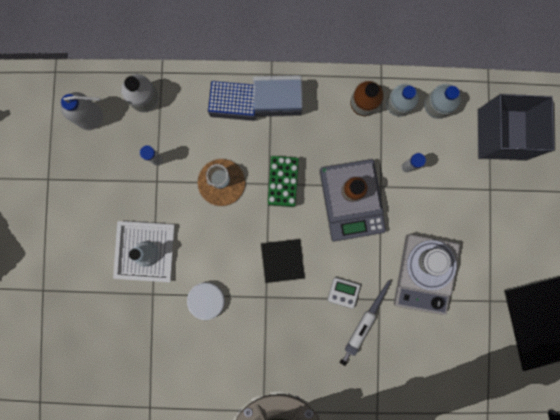

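View pics/side0.png

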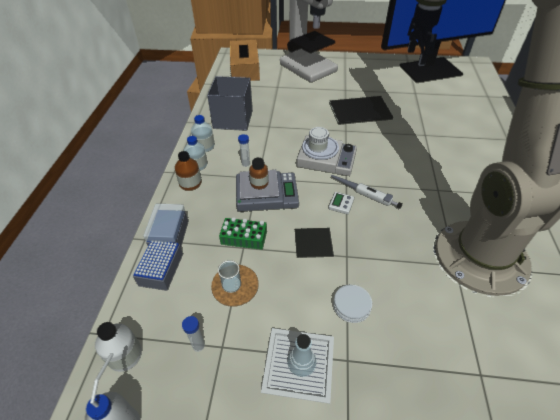

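View pics/wrist0.png

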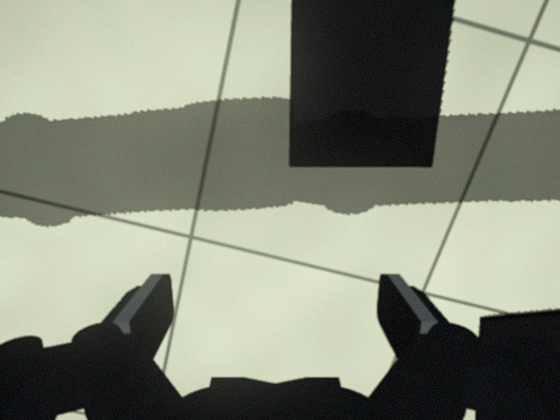

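```bash
cat > h.py <<'E'
import cv2,numpy as np
from station import manip
from scipy.spatial.transform import Rotation as R
def snap(n,f=None):
    s=manip.snapshot(n); s["bgr"]=cv2.cvtColor(s["pixels"],cv2.COLOR_RGB2BGR)
    if f: cv2.imwrite(f"pics/{f}.png",s["bgr"])
    return s
def ray(s,uv):
    M=np.array(s["mtx"]);E=np.array(s["extrinsics"])
    p=cv2.undistortPoints(np.array(uv,float).reshape(-1,1,2),M,np.array([s["k1"],0,0,0,0.]) ).reshape(-1,2)
    d=np.c_[p[:,0],-p[:,1],-np.ones(len(p))]@E[:3,:3].T
    return E[:3,3],d
def onz(s,uv,z):
    o,d=ray(s,uv); return o+d*((z-o[2])/d[:,2])[:,None]
def proj(s,P):
    M=np.array(s["mtx"]);E=np.array(s["extrinsics"])
    c=(np.atleast_2d(P)-E[:3,3])@E[:3,:3]
    c=c*[1,-1,-1]
    return cv2.projectPoints(c.reshape(-1,1,3),np.zeros(3),np.zeros(3),M,np.array([s["k1"],0,0,0,0.]))[0].reshape(-1,2)
def crop(s,x0,y0,x1,y1,k,f):
    cv2.imwrite(f"pics/{f}.png",cv2.resize(s["bgr"][y0:y1,x0:x1],None,fx=k,fy=k,interpolation=cv2.INTER_CUBIC))
E
python3 - <<'E'
from h import *
s=snap("top");np.save("top0.npy",s,allow_pickle=True)
crop(s,100,140,300,290,4,"t1");crop(s,300,140,480,320,3.3,"t2")
d=snap("side");np.save("side0.npy",d,allow_pickle=True)
E
```

```text
(no output)
```

View pics/t1.png

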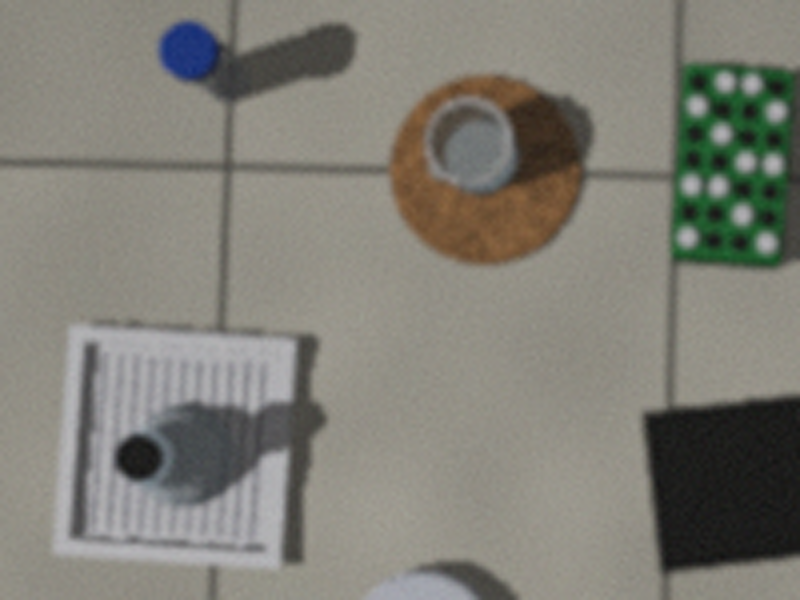

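View pics/t2.png

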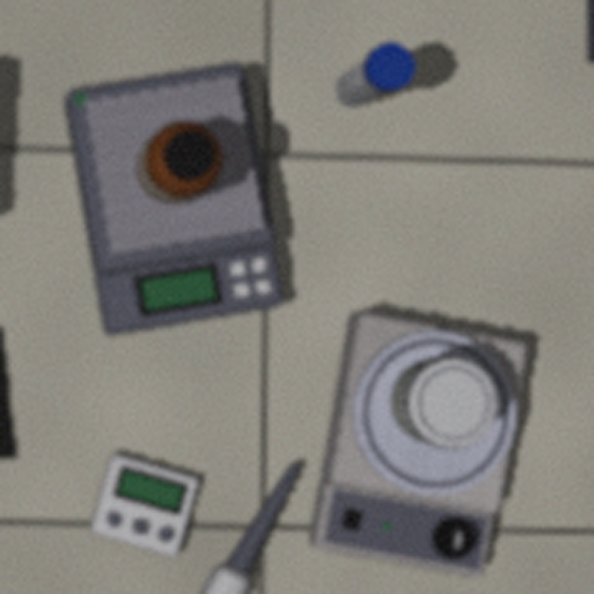

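```bash
python3 - <<'E'
from h import *
s=np.load("top0.npy",allow_pickle=True).item()
def t1(L): return [((x+.5)/4-.5+100,(y+.5)/4-.5+140) for x,y in L]
def t2(L): return [((x+.5)/3.3-.5+300,(y+.5)/3.3-.5+140) for x,y in L]
def quad(n,uv,z):
    P=onz(s,uv,z)[:,:2]; print(n,P.mean(0).round(4),"sides",[round(float(np.linalg.norm(P[i]-P[i-1])),4) for i in range(4)], "ang",np.degrees(np.arctan2(*(P[1]-P[0])[::-1])).round(1))
def circ(n,c,z,edge):
    P=onz(s,c,z)[0]; Q=onz(s,edge,z); print(n,P.round(4),"diam",[round(2*float(np.linalg.norm(q-P)),4) for q in Q])
quad("tray",t1([(70,325),(300,338),(281,568),(53,555)]),.017)
circ("cork",t1([(487,169)]),.006,t1([(390,169),(583,169),(487,74),(487,265)]))
circ("beaker",t1([(470,140)]),.076,t1([(424,140),(516,140),(470,95)]))
circ("stopper",t1([(139,457)]),.120,t1([(116,457),(163,457)]))
quad("pan",t2([(80,98),(240,72),(267,236),(107,260)]),.055)
circ("cap",t2([(189,155)]),.143,t2([(163,155),(216,155)]))
circ("jar",t2([(454,402)]),.113,t2([(410,402),(498,402),(454,358),(454,447)]))
circ("plate",t2([(436,413)]),.055,t2([(356,413),(516,413),(436,333),(436,493)]))
b=s["bgr"];g=b.max(2);hsv=cv2.cvtColor(b,cv2.COLOR_BGR2HSV)
def comp(m,x0,y0,x1,y1):
    q=np.zeros_like(m);q[y0:y1,x0:x1]=m[y0:y1,x0:x1]
    c=max(cv2.findContours(q,cv2.RETR_EXTERNAL,cv2.CHAIN_APPROX_NONE)[0],key=cv2.contourArea);return c
dark=(g<60).astype(np.uint8)
c=comp(dark,255,230,310,290);r=cv2.boxPoints(cv2.minAreaRect(c));quad("mat",r,.002)
c=comp((hsv[...,1]>100).astype(np.uint8)*(hsv[...,0]<25).astype(np.uint8),185,150,255,215)
h=cv2.convexHull(c);print(cv2.fitEllipse(h))
gr=((hsv[...,0]>40)&(hsv[...,0]<85)&(hsv[...,1]>110)).astype(np.uint8)
c=comp(gr,262,150,305,212);quad("rack",cv2.boxPoints(cv2.minAreaRect(c)),.048)
# other heights: stock bottles etc rough
d=np.load("side0.npy",allow_pickle=True).item()
for n,p in dict(flask=(.39,.29,.12)).items(): print(proj(d,p))
E
```

```text
tray [0.4592 0.3389] sides [0.1422, 0.144, 0.1415, 0.1421] ang -91.9
cork [0.6363 0.1525 0.006 ] diam [0.1213, 0.1198, 0.1197, 0.1201]
beaker [0.6446 0.1558 0.076 ] diam [0.0545, 0.0544, 0.0537]
stopper [0.4539 0.3339 0.12  ] diam [0.0265, 0.0276]
pan [ 0.6178 -0.1672] sides [0.1197, 0.1192, 0.1217, 0.1182] ang -79.3
cap [ 0.6157 -0.1645  0.143 ] diam [0.0354, 0.0368]
jar [ 0.4517 -0.3567  0.113 ] diam [0.0621, 0.0625, 0.061, 0.0623]
plate [ 0.4424 -0.3616  0.055 ] diam [0.118, 0.119, 0.1162, 0.1159]
mat [ 0.4446 -0.0041] sides [0.0971, 0.0962, 0.0971, 0.0959] ang -82.1
((220.99278259277344, 182.08746337890625), (45.675445556640625, 46.2271842956543), 99.7579345703125)
rack [6.364e-01 3.000e-04] sides [0.0651, 0.1153, 0.0655, 0.1153] ang -2.7
[[336.44336367 322.04950787]]
```

```bash
python3 - <<'E'
from h import *
d=np.load("side0.npy",allow_pickle=True).item()
for k,p in dict(stop=(.4539,.3339,.12),cap=(.6157,-.1645,.143),jar=(.4517,-.3567,.113),beak=(.6446,.1558,.076),plate=(.4424,-.3616,.055),cork=(.6363,.1525,.006),pan=(.6178,-.1672,.055),tray=(.4592,.3389,.006),mat=(.4446,-.0041,.002)).items():
    u=proj(d,p)[0];print(k,u.round(1));cv2.drawMarker(d["bgr"],tuple(np.round(u).astype(int).tolist()),(0,0,255),0,6,1)
crop(d,210,110,370,410,2,"s_a"); 
E
```

```text
stop [303.6 339.5]
cap [258.4 160.8]
jar [318.8 131.8]
beak [228.6 268.1]
plate [320.6 145.6]
cork [235.  282.8]
pan [259.3 182.8]
tray [299.1 363.7]
mat [313.5 241.3]
```

View pics/s_a.png

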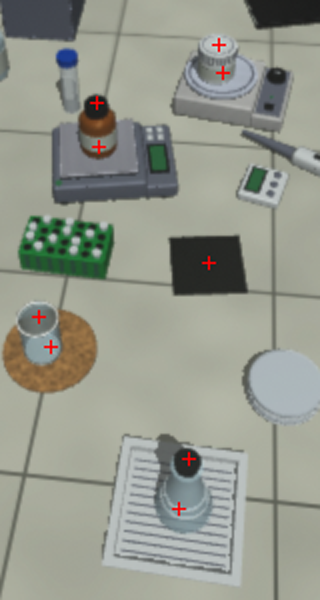

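```bash
python3 -m pendant '[[0,0,-0.01,0,0,5,1],[0,0,-0.01,0,0,5,1],[0,0,-0.01,0,0,4.5,1],[0.015,-0.015,0,0,0,0,1],[0.023,-0.022,0,0,0,0,1],[0.023,-0.022,0,0,0,0,1],[0.023,-0.022,0,0,0,0,1],[0,0,0,0,0,0,1]]' 30
```

```text
clock: 0.92
eef_pos: [0.2474, -0.5192, 0.2276]
eef_rot: [-0.001, 1.0, 0.005, 0.002]
ft_force: [1.7, 0.7, -0.5]
width: 0.0854
```

```bash
python3 -m pendant '[[0.023,-0.022,0,0,0,0.6,1],[0.023,-0.022,0,0,0,0,1],[0.023,-0.022,0,0,0,0,1],[0.023,-0.022,0,0,0,0,1],[0.023,-0.022,0,0,0,0,1],[0.023,-0.022,0,0,0,0,1],[0.023,-0.022,0,0,0,0,1],[0.023,-0.022,0,0,0,0,1],[0.023,-0.022,0,0,0,0,1],[0.023,-0.022,0,0,0,0,1],[0.023,-0.022,0,0,0,0,1],[0.023,-0.022,0,0,0,0,1]]'; python3 -m pendant '[[0.023,-0.022,0,0,0,0,1],[0.023,-0.022,0,0,0,0,1],[0.023,-0.022,0,0,0,0,1],[0.015,-0.015,0,0,0,0,1],[0,0,0,0,0,0,1],[0,0,0,0,0,0,1]]'
```

```text
clock: 1.92
eef_pos: [0.5198, -0.2619, 0.2273]
eef_rot: [-0.0, 1.0, -0.005, 0.0]
ft_force: [0.1, 0.4, 0.8]
width: 0.0852
clock: 2.42
eef_pos: [0.6045, -0.1811, 0.2267]
eef_rot: [-0.0, 1.0, -0.004, -0.0]
ft_force: [0.1, -0.5, 0.1]
width: 0.0858
```

```bash
python3 -m pendant '[[0.0112,-0.0166,0,0,0,-0.5,1],[0,0,0,0,0,0,1],[0,0,0.02,0,0,0,1],[0,0,0.02,0,0,0,1],[0,0,0.02,0,0,0,1],[0,0,0.02,0,0,0,1],[0,0,0,0,0,0,1],[0,0,0,0,0,0,1]]'
python3 - <<'E'
from h import *
s=snap("wrist","w1");snap("side","s1")
E
```

```text
clock: 3.08
eef_pos: [0.6138, -0.1676, 0.1468]
eef_rot: [-0.0, 1.0, -0.002, -0.001]
ft_force: [-0.6, 0.2, 0.4]
width: 0.0854
```

View pics/w1.png

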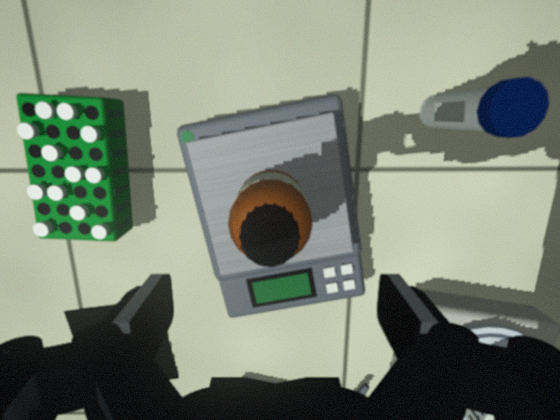

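View pics/s1.png

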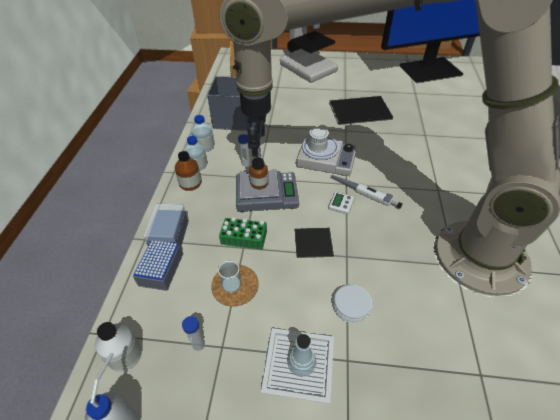

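```bash
python3 - <<'E'
from h import *
s=snap("wrist")
print(onz(s,[(270,234)],.143).round(4), onz(s,[(188,130),(338,100),(364,262),(222,290)],.05).round(3))
print(manip.get_obs()["eef_pos"])
E
```

```text
[[ 0.6234 -0.1641  0.143 ]] [[ 0.677 -0.1    0.05 ]
 [ 0.699 -0.215  0.05 ]
 [ 0.566 -0.244  0.05 ]
 [ 0.539 -0.12   0.05 ]]
[ 0.61591574 -0.16706831  0.1493182 ]
```

```bash
python3 - <<'E'
from h import *
t=np.load("top0.npy",allow_pickle=True).item();w=snap("wrist");d=np.load("side0.npy",allow_pickle=True).item()
for s,bx,th in((t,(335,170,375,205),70),(w,(225,195,320,275),70),(d,(245,150,275,175),75)):
    m=(s["bgr"].max(2)<th).astype(np.uint8);q=np.zeros_like(m);x0,y0,x1,y1=bx;q[y0:y1,x0:x1]=m[y0:y1,x0:x1]
    c=max(cv2.findContours(q,0,1)[0],key=cv2.contourArea);e=cv2.fitEllipse(cv2.convexHull(c));print(np.round(e[0],1),np.round(e[1],1),onz(s,[e[0]],.143).round(4),onz(s,[e[0]],.133).round(4))
print(w["extrinsics"][:3,3],w["extrinsics"][:3,2])
crop(d,225,130,300,220,6,"s1c")
E
```

```text
[361.9 186.5] [24.1 30.6] [[ 0.6162 -0.1757  0.143 ]] [[ 0.6174 -0.1773  0.133 ]]
[270.6 237.1] [59.2 61.9] [[ 0.6218 -0.1642  0.143 ]] [[ 0.6183 -0.1641  0.133 ]]
[257.6 163.5] [12.2 12.6] [[ 0.6161 -0.153   0.143 ]] [[ 0.6183 -0.1645  0.133 ]]
[ 0.68605667 -0.16653033  0.32630463] [2.75182941e-01 6.65051943e-05 9.61391879e-01]
```

View pics/s1c.png

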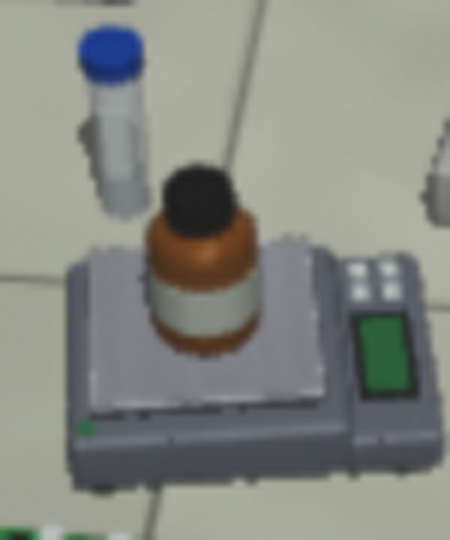

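```bash
python3 -m pendant '[[0.002,-0.002,0,0,0,0,1],[0,0,0.02,0,0,0,1],[0,0,0.02,0,0,0,1],[0,0,0.02,0,0,0,1],[0,0,0.008,0,0,0,1],[0,0,0,0,0,0,1],[0,0,0,0,0,0,0],[0,0,0,0,0,0,0],[0,0,0,0,0,0,0],[0,0,0,0,0,0,0],[0,0,0,0,0,0,0],[0,0,0,0,0,0,0]]' 30;python3 -m pendant '[[0,0,0,0,0,0,0],[0,0,0,0,0,0,0],[0,0,0,0,0,0,0],[0,0,0,0,0,0,0],[0,0,0,0,0,0,0]]' 40
```

```text
clock: 4.28
eef_pos: [0.6183, -0.1645, 0.0812]
eef_rot: [0.0, 1.0, -0.001, 0.001]
ft_force: [-0.5, -0.5, 6.5]
width: 0.0443
clock: 4.7
eef_pos: [0.6183, -0.1645, 0.0813]
eef_rot: [0.0, 1.0, -0.001, 0.001]
ft_force: [-1.6, 0.3, 7.0]
width: 0.0434
```

```bash
python3 - <<'E'
from h import *
w=snap("wrist","w2");s=snap("side");crop(s,200,90,320,220,4.5,"s2")
E
```

```text
(no output)
```

View pics/w2.png

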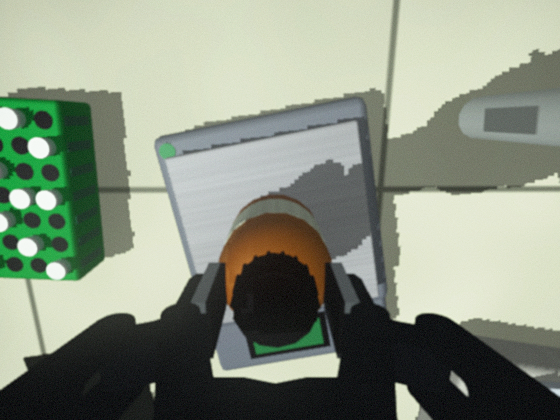

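View pics/s2.png

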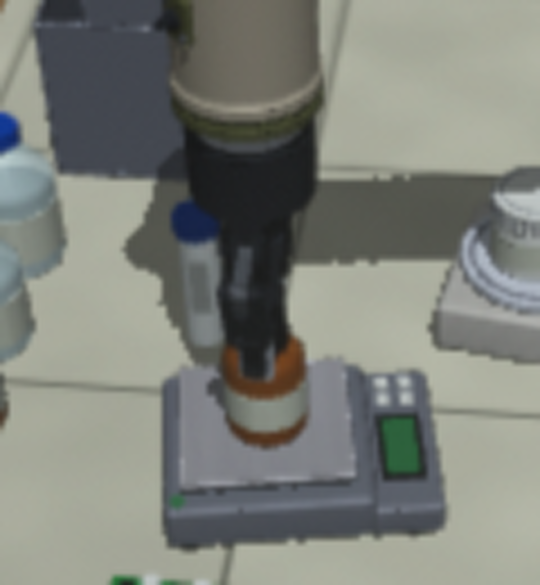

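```bash
python3 - <<'E'
from h import *
d=snap("side")
for y in(-.1425,-.1385,-.1345):
    o,r=ray(d,[(256.7,173.3)]);print((o+r*((y-o[1])/r[:,1])[:,None]).round(4))
o=manip.get_obs();print(o["eef_pos"],o["width"],o["ft_force"])
E
```

```text
[[ 0.6187 -0.1425  0.1153]]
[[ 0.6179 -0.1385  0.119 ]]
[[ 0.6171 -0.1345  0.1227]]
[ 0.61829185 -0.16452206  0.08130174] 0.04367845239915931 [-1.03525478  0.67552241  6.27624445]
```

```bash
python3 -m pendant '[[0,0,0,0,0,0,1],[0,0,0,0,0,0,1],[0,0,0,0,0,0,1],[0,0,0,0,0,0,1],[0,0,0,0,0,0,1],[0,0,0,0,0,0,1],[0,0,0,0,0,0,1],[0,0,0,0,0,0,1]]' ;python3 - <<'E'
from h import *
w=snap("wrist","w3");s=snap("side");crop(s,200,90,320,220,4.5,"s3")
E
```

```text
clock: 5.52
eef_pos: [0.6172, -0.1643, 0.0793]
eef_rot: [-0.0, 1.0, -0.001, -0.0]
ft_force: [0.0, 0.5, -0.7]
width: 0.0855
```

View pics/w3.png

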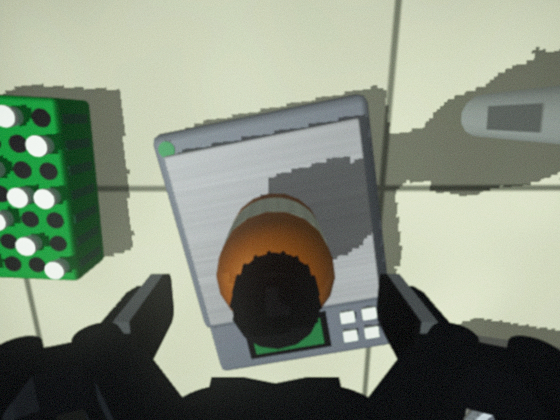

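View pics/s3.png

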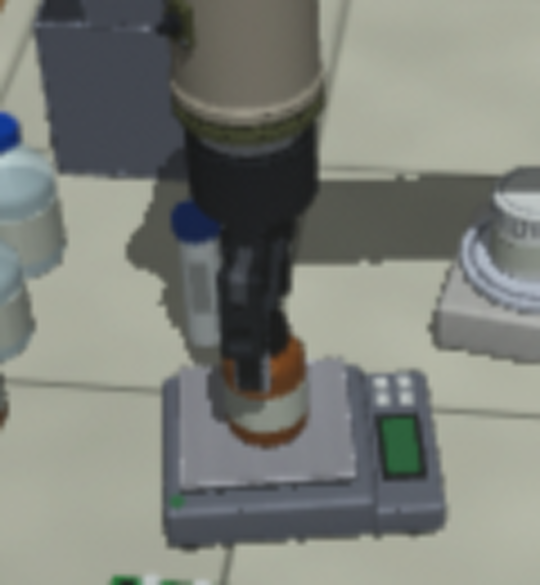

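```bash
python3 -m pendant '[[0,0,0.008,0,0,0,1],[0,0,0.008,0,0,0,1],[0,0,0.008,0,0,0,1],[0,0,0,0,0,0,1],[0,0,0,0,0,0,1]]' ;python3 - <<'E'
from h import *
w=snap("wrist","w4");s=snap("side");crop(s,200,90,320,220,4.5,"s4")
E
```

```text
clock: 6.03
eef_pos: [0.6164, -0.1641, 0.0541]
eef_rot: [-0.0, 1.0, -0.001, -0.001]
ft_force: [-0.8, -0.2, 0.2]
width: 0.0852
```

View pics/s4.png

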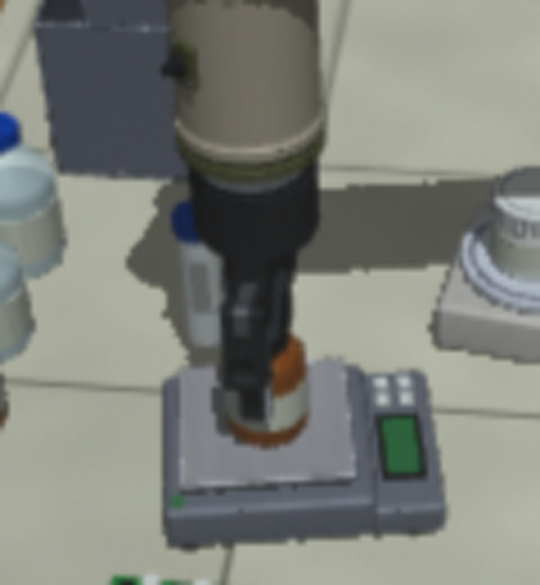

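View pics/w4.png

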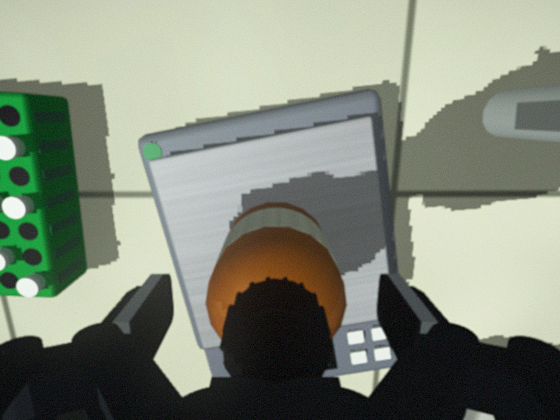

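```bash
python3 -m pendant '[[0,0,0.004,0,0,0,1],[0,0,0.004,0,0,0,1],[0,0,0,0,0,0,0],[0,0,0,0,0,0,0],[0,0,0,0,0,0,0],[0,0,0,0,0,0,0],[0,0,0,0,0,0,0],[0,0,0,0,0,0,0],[0,0,0,0,0,0,0],[0,0,0,0,0,0,0],[0,0,0,0,0,0,0]]' 30;python3 - <<'E'
from h import *
w=snap("wrist","w5");s=snap("side");crop(s,200,90,320,220,4.5,"s5")
E
```

```text
clock: 7.05
eef_pos: [0.6174, -0.1644, 0.0475]
eef_rot: [0.0, 1.0, -0.001, 0.0]
ft_force: [0.4, -0.8, 1.7]
width: 0.0529
```

View pics/s5.png

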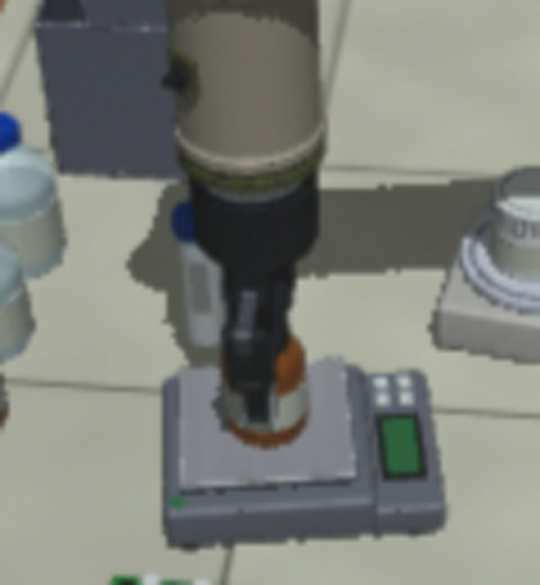

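View pics/w5.png

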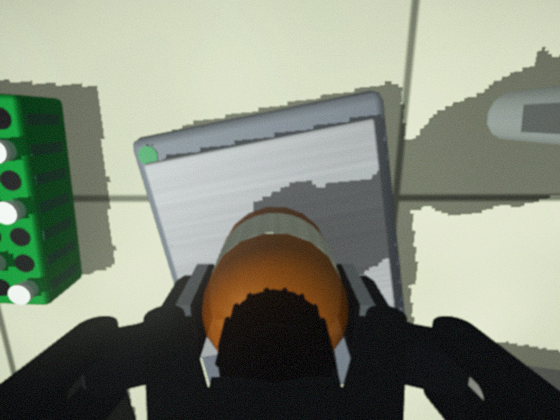

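```bash
python3 -m pendant '[[0,0,-0.005,0,0,0,0],[0,0,-0.01,0,0,0,0],[0,0,-0.015,0,0,0,0],[0,0,-0.015,0,0,0,0],[0,0,-0.015,0,0,0,0],[-0.01,-0.01,-0.01,0,0,0,0],[-0.02,-0.02,0,0,0,0,0],[-0.02,-0.02,0,0,0,0,0],[-0.02,-0.02,0,0,0,0,0],[-0.02,-0.02,0,0,0,0,0],[-0.02,-0.02,0,0,0,0,0],[0,0,0,0,0,0,0]]' 40; python3 -m pendant '[[-0.02,-0.02,0,0,0,0,0],[-0.02,-0.015,0,0,0,0,0],[-0.015,-0.01,0,0,0,0,0],[0,0,0,0,0,0,0],[0,0,0,0,0,0,0]]'
```

```text
clock: 8.15
eef_pos: [0.5043, -0.049, 0.118]
eef_rot: [-0.001, 1.0, 0.002, -0.001]
ft_force: [0.3, 1.5, -1.5]
width: 0.0526
clock: 8.57
eef_pos: [0.4525, -0.0086, 0.1182]
eef_rot: [0.0, 1.0, -0.0, 0.001]
ft_force: [0.8, 0.3, -2.0]
width: 0.053
```

```bash
python3 -m pendant '[[-0.008,-0.0045,0.02,0,0,0,0],[0,0,0.03,0,0,0,0],[0,0,0.03,0,0,0,0],[0,0,0.02,0,0,0,0],[0,0,0.01,0,0,0,0],[0,0,0.005,0,0,0,0],[0,0,0,0,0,0,0],[0,0,0,0,0,0,0]]' 
python3 - <<'E'
from h import *
s=snap("side");crop(s,250,170,390,290,4.5,"s6")
E
```

```text
clock: 9.23
eef_pos: [0.4457, -0.0045, 0.0033]
eef_rot: [-0.0, 1.0, -0.001, 0.001]
ft_force: [0.9, 0.6, -0.9]
width: 0.0528
```

View pics/s6.png

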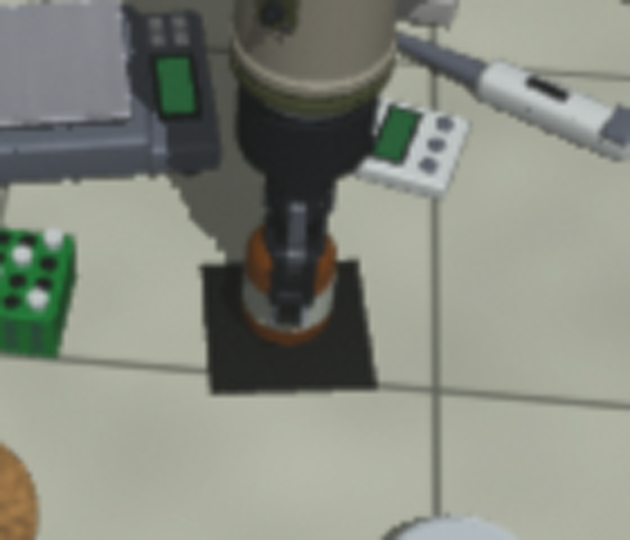

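Lower the last millimetres until the force shows contact.

```bash
python3 -m pendant '[[0,0,0.003,0,0,0,0],[0,0,0.003,0,0,0,0],[0,0,0,0,0,0,0],[0,0,0,0,0,0,0]]';python3 -m pendant '[[0,0,0.001,0,0,0,0],[0,0,0.001,0,0,0,0],[0,0,0,0,0,0,0],[0,0,0,0,0,0,0]]' 
```

```text
clock: 9.62
eef_pos: [0.4445, -0.0044, -0.0036]
eef_rot: [0.0, 1.0, -0.001, 0.0]
ft_force: [0.4, 0.3, -1.2]
width: 0.053
clock: 9.95
eef_pos: [0.4447, -0.0044, -0.0055]
eef_rot: [-0.0, 1.0, -0.001, 0.0]
ft_force: [-0.5, 0.3, 1.5]
width: 0.0525
```

```bash
python3 -m pendant '[[0,0,0,0,0,0,1],[0,0,0,0,0,0,1],[0,0,0,0,0,0,1],[0,0,0,0,0,0,1],[0,0,0,0,0,0,1],[0,0,-0.01,0,0,0,1],[0,0,-0.03,0,0,0,1],[0,0,-0.035,0,0,0,1],[0,0,-0.035,0,0,0,1],[0.01,-0.008,-0.015,0,0,0,1],[0.02,-0.016,0,0,0,0,1],[0.025,-0.02,0,0,0,0,1]]'; python3 -m pendant '[[0.025,-0.02,0,0,0,0,1],[0.025,-0.02,0,0,0,0,1],[0.025,-0.02,0,0,0,0,1],[0.025,-0.02,0,0,0,0,1],[0.025,-0.02,0,0,0,0,1],[0.02,-0.016,0,0,0,0,1],[0,0,0,0,0,0,1],[0,0,0,0,0,0,1]]'
python3 - <<'E'
from h import *
w=snap("wrist","w7");s=snap("top","t7")
E
```

```text
clock: 10.95
eef_pos: [0.5009, 0.0384, 0.1221]
eef_rot: [0.001, 1.0, -0.003, 0.002]
ft_force: [0.7, -0.0, -0.3]
width: 0.0857
clock: 11.62
eef_pos: [0.6448, 0.1567, 0.1191]
eef_rot: [-0.001, 1.0, -0.0, -0.001]
ft_force: [0.5, -0.3, -0.2]
width: 0.0853
```

View pics/w7.png

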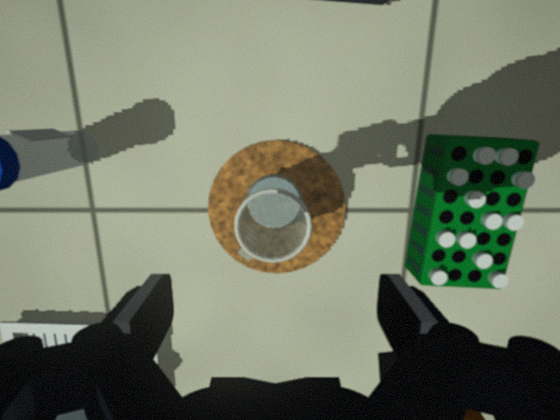

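View pics/t7.png

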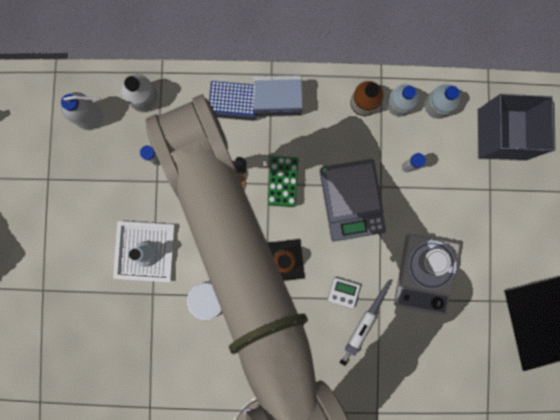

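```bash
python3 - <<'E'
from h import *
w=snap("wrist")
print(onz(w,[(273,226),(235,226),(312,226),(273,190),(273,264)],.076).round(4), onz(w,[(278,206),(209,206),(347,206)],.006).round(4))
E
```

```text
[[0.645  0.1562 0.076 ]
 [0.645  0.1817 0.076 ]
 [0.6449 0.1301 0.076 ]
 [0.6695 0.1561 0.076 ]
 [0.6174 0.1563 0.076 ]] [[0.6409 0.1522 0.006 ]
 [0.6411 0.2121 0.006 ]
 [0.6408 0.0923 0.006 ]]
```

```bash
python3 -m pendant '[[0,0,0.02,0,0,0,1],[0,0,0.03,0,0,0,1],[0,0,0.03,0,0,0,1],[0,0,0.025,0,0,0,1],[0,0,0.012,0,0,0,1],[0,0,0.008,0,0,0,1],[0,0,0,0,0,0,1],[0,0,0,0,0,0,1]]'
python3 - <<'E'
from h import *
w=snap("wrist","w8");s=snap("side");crop(s,170,190,300,310,4.5,"s8")
E
```

```text
clock: 12.43
eef_pos: [0.6456, 0.1551, -0.0043]
eef_rot: [-0.0, 1.0, -0.001, 0.001]
ft_force: [-0.1, 0.6, 0.4]
width: 0.0852
```

View pics/s8.png

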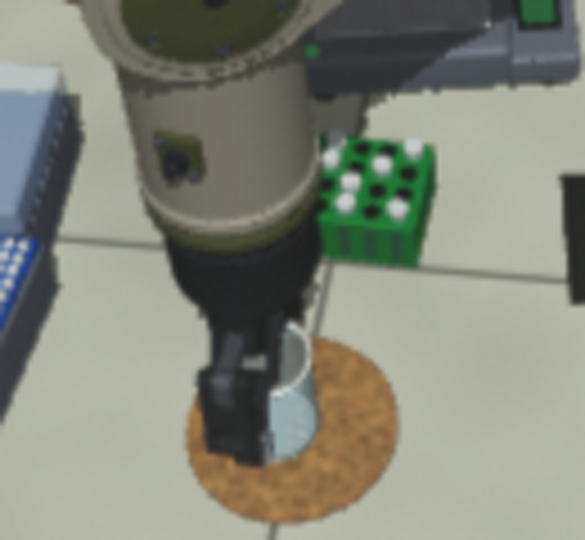

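View pics/w8.png

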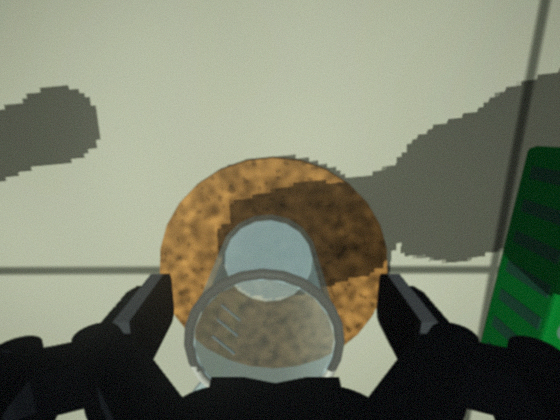

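```bash
python3 -m pendant '[[0,0,0.003,0,0,0,1],[0,0,0,0,0,0,0],[0,0,0,0,0,0,0],[0,0,0,0,0,0,0],[0,0,0,0,0,0,0],[0,0,0,0,0,0,0],[0,0,0,0,0,0,0],[0,0,0,0,0,0,0],[0,0,0,0,0,0,0],[0,0,0,0,0,0,0]]' 25
```

```text
clock: 13.37
eef_pos: [0.6452, 0.1555, -0.0081]
eef_rot: [-0.0, 1.0, -0.001, 0.0]
ft_force: [-0.8, 0.4, 5.1]
width: 0.0496
```

```bash
python3 -m pendant '[[0,0,-0.005,0,0,0,0],[0,0,-0.01,0,0,0,0],[0,0,-0.02,0,0,0,0],[0,0,-0.03,0,0,0,0],[0,0,-0.03,0,0,0,0],[0,0,-0.025,0,0,0,0],[0,0,-0.01,0,0,0,0],[0,0.01,0,0,0,0,0],[0,0.02,0,0,0,0,0],[0,0.03,0,0,0,0,0],[0,0.03,0,0,0,0,0],[0,0.03,0,0,0,0,0]]' 
python3 - <<'E'
import cv2
b=cv2.imread("pics/t7.png")[150:250,310:400];cv2.imwrite("pics/t7c.png",cv2.resize(b,None,fx=6,fy=6,interpolation=2))
E
```

```text
clock: 14.37
eef_pos: [0.6431, 0.0327, 0.119]
eef_rot: [0.0, 1.0, -0.001, -0.002]
ft_force: [0.1, -0.8, -0.2]
width: 0.0501
```

View pics/t7c.png

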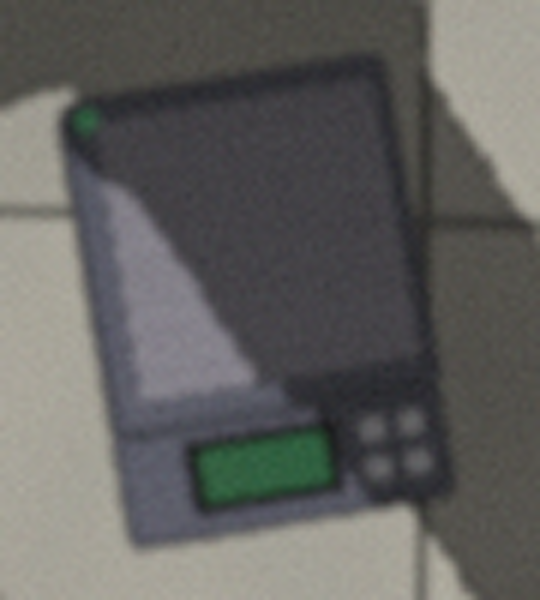

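```bash
python3 -m pendant '[[-0.004,0.03,0,0,0,0,0],[-0.005,0.03,0,0,0,0,0],[-0.005,0.03,0,0,0,0,0],[-0.005,0.03,0,0,0,0,0],[-0.005,0.03,0,0,0,0,0],[0,0.02,0,0,0,0,0],[0,0.01,0,0,0,0,0],[0,0,0,0,0,0,0],[0,0,0,0,0,0,0]]'
python3 - <<'E'
from h import *
s=np.load("top0.npy",allow_pickle=True).item();print(onz(s,[(352.5,189.75)],.055))
w=snap("wrist","w9")
E
```

```text
clock: 15.12
eef_pos: [0.6196, -0.1442, 0.1201]
eef_rot: [-0.001, 1.0, -0.001, -0.001]
ft_force: [0.2, -0.0, -0.9]
width: 0.0497
[[ 0.6184609  -0.16767547  0.055     ]]
```

View pics/w9.png

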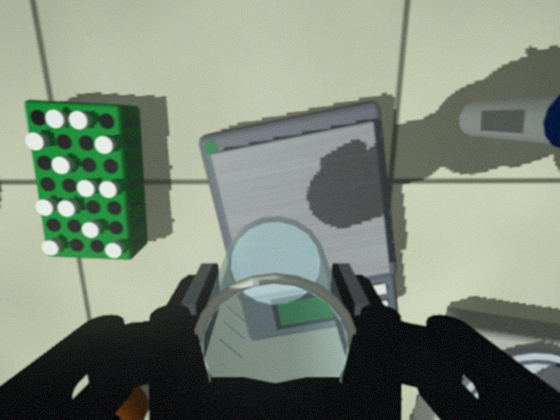

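```bash
python3 -m pendant '[[-0.001,0.0118,0,0,0,0,0],[0,0.0118,0,0,0,0,0],[0,0,0.02,0,0,0,0],[0,0,0.025,0,0,0,0],[0,0,0.015,0,0,0,0],[0,0,0.008,0,0,0,0],[0,0,0.004,0,0,0,0],[0,0,0,0,0,0,0],[0,0,0,0,0,0,0]]'; python3 -m pendant '[[0,0,0.002,0,0,0,0],[0,0,0.002,0,0,0,0],[0,0,0,0,0,0,0],[0,0,0,0,0,0,0]]'
```

```text
clock: 15.92
eef_pos: [0.6199, -0.1686, 0.0503]
eef_rot: [0.0, 1.0, -0.001, 0.001]
ft_force: [0.1, 0.3, -0.3]
width: 0.0498
clock: 16.25
eef_pos: [0.6193, -0.1684, 0.0456]
eef_rot: [0.0, 1.0, -0.001, 0.0]
ft_force: [0.2, -0.0, -0.2]
width: 0.0498
```

```bash
python3 -m pendant '[[0,0,0.002,0,0,0,0],[0,0,0.002,0,0,0,0],[0,0,0,0,0,0,0],[0,0,0,0,0,0,0]]'; python3 -m pendant '[[0,0,0.001,0,0,0,0],[0,0,0.001,0,0,0,0],[0,0,0,0,0,0,0],[0,0,0,0,0,0,0]]'
```

```text
clock: 16.58
eef_pos: [0.6191, -0.1683, 0.0412]
eef_rot: [-0.0, 1.0, -0.001, -0.0]
ft_force: [-1.0, 0.6, -0.6]
width: 0.0497
clock: 16.92
eef_pos: [0.6194, -0.1684, 0.0409]
eef_rot: [0.0, 1.0, -0.001, 0.0]
ft_force: [-5.6, 1.4, 10.8]
width: 0.0499
```

```bash
python3 -m pendant '[[0,0,-0.001,0,0,0,0],[0,0,0,0,0,0,1],[0,0,0,0,0,0,1],[0,0,0,0,0,0,1],[0,0,0,0,0,0,1],[0,0,0,0,0,0,1],[0,0,-0.01,0,0,0,1],[0,0,-0.03,0,0,0,1],[0,0,-0.035,0,0,0,1],[0,0,-0.02,0,0,0,1],[-0.01,0.01,0,0,0,0,1],[-0.015,0.015,0,0,0,0,1]]' ; python3 -m pendant '[[-0.023,0.027,0,0,0,0,1],[-0.023,0.027,0,0,0,0,1],[-0.023,0.027,0,0,0,0,1],[-0.023,0.027,0,0,0,0,1],[-0.023,0.027,0,0,0,0,1],[-0.015,0.017,0,0,0,0,1],[0,0,0,0,0,0,1],[0,0,0,0,0,0,1]]'
python3 - <<'E'
from h import *
w=snap("wrist","w10");s=snap("side","s10");t=snap("top","t10");np.save("t10.npy",t,allow_pickle=True)
E
```

```text
clock: 17.92
eef_pos: [0.5963, -0.1912, 0.138]
eef_rot: [-0.0, 1.0, 0.001, 0.002]
ft_force: [0.3, 0.8, -1.7]
width: 0.0854
clock: 18.58
eef_pos: [0.4624, -0.3468, 0.1356]
eef_rot: [0.0, 1.0, -0.003, -0.0]
ft_force: [0.9, 0.8, 0.0]
width: 0.0856
```

View pics/w10.png

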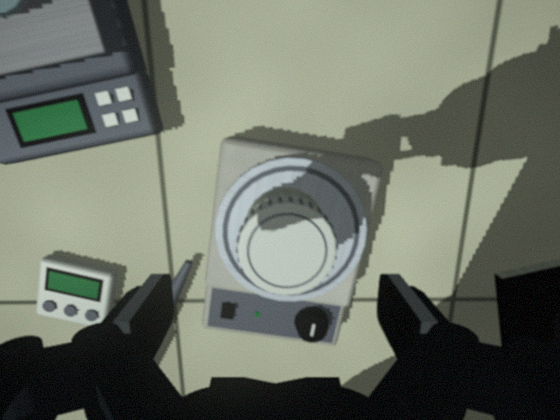

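View pics/s10.png

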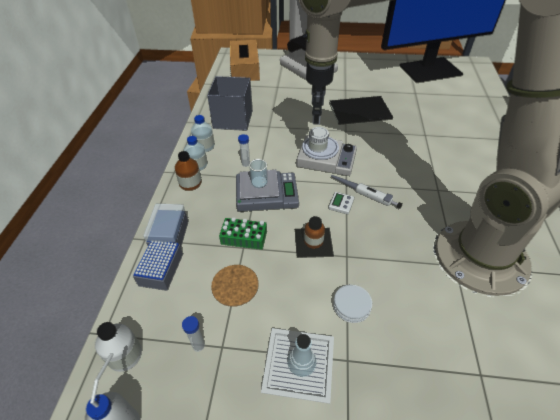

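View pics/t10.png

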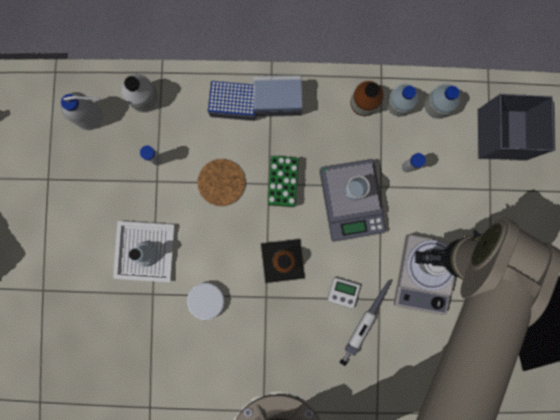

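```bash
python3 - <<'E'
from h import *
w=snap("wrist");t=np.load("t10.npy",allow_pickle=True).item()
print("jar",onz(w,[(287,250),(239,250),(337,250),(287,295)],.113).round(4));print("plate",onz(w,[(291,229),(216,229),(366,229),(291,160),(291,300)],.055).round(4))
crop(t,310,150,400,250,6,"t10c")
hsv=cv2.cvtColor(t["bgr"],cv2.COLOR_BGR2HSV)
m=((hsv[...,1]>85)&(hsv[...,0]<25)).astype(np.uint8);m[:,:190]=0;m[:,255:]=0;m[:150]=0;m[215:]=0
c=max(cv2.findContours(m,0,1)[0],key=cv2.contourArea);e=cv2.fitEllipse(cv2.convexHull(c));print("cork",e,onz(t,[e[0]],.006))
E
```

```text
jar [[ 0.4567 -0.3506  0.113 ]
 [ 0.4566 -0.3209  0.113 ]
 [ 0.4567 -0.3815  0.113 ]
 [ 0.4257 -0.3509  0.113 ]]
plate [[ 0.4514 -0.3557  0.055 ]
 [ 0.4513 -0.2969  0.055 ]
 [ 0.4514 -0.4145  0.055 ]
 [ 0.5051 -0.355   0.055 ]
 [ 0.3891 -0.3566  0.055 ]]
cork ((220.9626922607422, 181.98834228515625), (46.21889877319336, 47.232051849365234), 82.5345687866211) [[0.63595719 0.15354973 0.006     ]]
```

View pics/t10c.png

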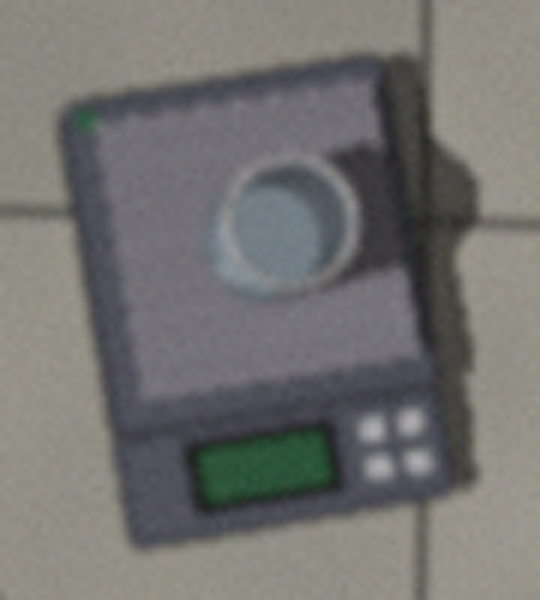

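```bash
python3 - <<'E'
from h import *
o=manip.get_obs();print(o["eef_pos"])
t=np.load("t10.npy",allow_pickle=True).item();d=np.load("side0.npy",allow_pickle=True).item()
print("beaker",onz(t,[(310+291.5/6-.5,150+225.5/6-.5)],.125),"pan",onz(t,[(310+258.5/6-.5,150+239.5/6-.5)],.055))
crop(d,290,115,370,180,9,"s0j");w=snap("wrist");print(w["extrinsics"].round(4));crop(w,190,120,400,350,2.5,"w10c")
E
```

```text
[ 0.46504454 -0.34345605  0.13545025]
beaker [[ 0.6168434  -0.16998725  0.125     ]] pan [[ 0.61927063 -0.16786701  0.055     ]]
[[ 7.000e-04  9.608e-01  2.772e-01  5.355e-01]
 [-1.000e+00  8.000e-04 -3.000e-04 -3.430e-01]
 [-5.000e-04 -2.772e-01  9.608e-01  3.123e-01]
 [ 0.000e+00  0.000e+00  0.000e+00  1.000e+00]]
```

View pics/s0j.png

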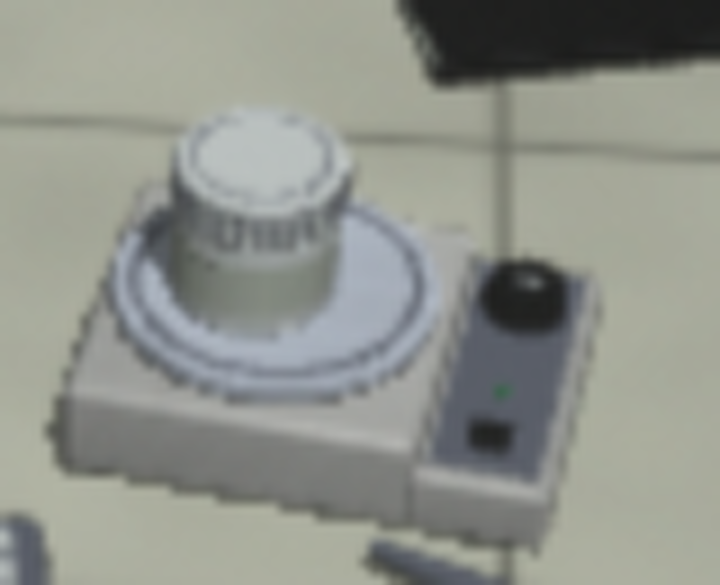

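View pics/w10c.png

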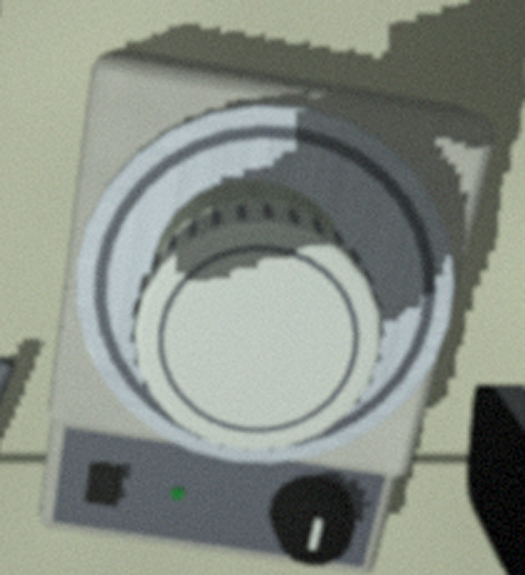

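```bash
python3 - <<'E'
from h import *
w=snap("wrist");d=np.load("side0.npy",allow_pickle=True).item()
print(w["extrinsics"][:3,3])
print("jar",onz(w,[(293.4,255)],.113).round(4),"plate",onz(w,[(296,232.6)],.055).round(4))
f=lambda x,y:(290+(x+.5)/9-.5,115+(y+.5)/9-.5)
print("side jar",onz(d,[f(260,160)],.113).round(4),"plate",onz(d,[f(277,288)],.055).round(4))
print("plate lr",onz(d,[f(110,270),f(440,290),f(300,400)],.055).round(4))
E
```

```text
[ 0.5354929  -0.34307649  0.31218372]
jar [[ 0.4534 -0.3546  0.113 ]] plate [[ 0.4484 -0.3597  0.055 ]]
side jar [[ 0.4528 -0.3538  0.113 ]] plate [[ 0.443  -0.3565  0.055 ]]
plate lr [[ 0.5042 -0.3613  0.055 ]
 [ 0.3842 -0.3609  0.055 ]
 [ 0.4326 -0.2946  0.055 ]]
```

```bash
python3 -m pendant '[[-0.0124,0.0118,0,0,0,0,1],[0,0,0,0,0,0,1],[0,0,0.02,0,0,0,1],[0,0,0.02,0,0,0,1],[0,0,0,0,0,0,1],[0,0,0,0,0,0,1],[0,0,0,0,0,0,1]]'
python3 - <<'E'
from h import *
w=snap("wrist");crop(w,140,150,420,360,2.5,"w11");print(manip.get_obs()["eef_pos"])
E
```

```text
clock: 19.47
eef_pos: [0.4522, -0.3567, 0.0963]
eef_rot: [0.0, 1.0, -0.001, 0.0]
ft_force: [0.5, 0.3, 0.6]
width: 0.0853
[ 0.45241918 -0.35696951  0.09664951]
```

View pics/w11.png

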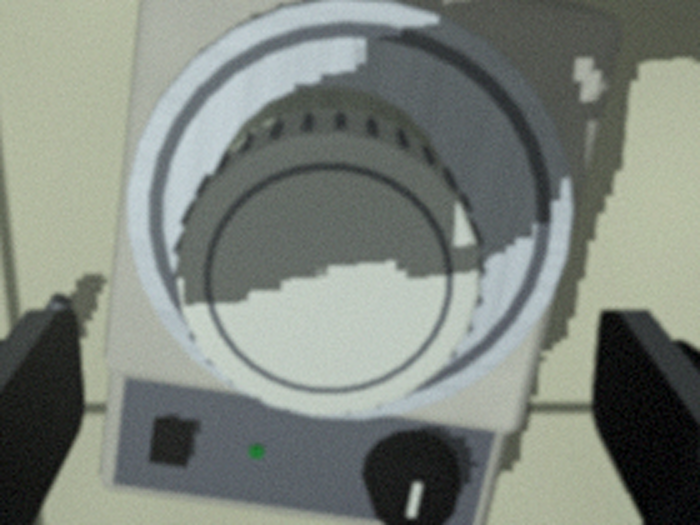

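```bash
python3 -m pendant '[[0,-0.0015,0.02,0,0,0,1],[0,0,0.02,0,0,0,1],[0,0,0.012,0,0,0,1],[0,0,0.006,0,0,0,1],[0,0,0.003,0,0,0,1],[0,0,0,0,0,0,1],[0,0,0,0,0,0,1]]'
python3 - <<'E'
from h import *
w=snap("wrist","w12");s=snap("side");crop(s,280,80,380,180,5.5,"s12")
E
```

```text
clock: 20.1
eef_pos: [0.452, -0.3557, 0.0352]
eef_rot: [0.0, 1.0, -0.001, 0.001]
ft_force: [0.6, -0.4, -0.2]
width: 0.0853
```

View pics/s12.png

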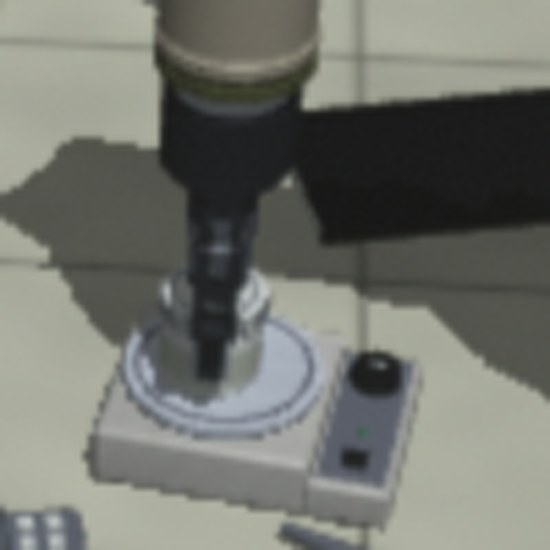

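View pics/w12.png

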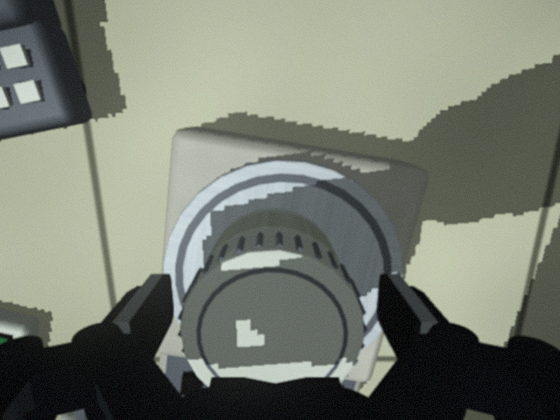

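```bash
python3 -m pendant '[[0,0,0,0,0,0,0],[0,0,0,0,0,0,0],[0,0,0,0,0,0,0],[0,0,0,0,0,0,0],[0,0,0,0,0,0,0],[0,0,0,0,0,0,0],[0,0,0,0,0,0,0]]' 40; python3 -m pendant '[[0,0,-0.003,0,0,0,0],[0,0,-0.006,0,0,0,0],[0,0,-0.01,0,0,0,0],[0,0,-0.01,0,0,0,0],[0,0,0,0,0,0,0]]'
python3 - <<'E'
from h import *
w=snap("wrist","w13");s=snap("side");crop(s,280,80,380,180,5.5,"s13")
E
```

```text
clock: 20.78
eef_pos: [0.4518, -0.3556, 0.0351]
eef_rot: [0.0, 1.0, -0.001, 0.0]
ft_force: [-1.7, 1.6, 5.9]
width: 0.0611
clock: 21.2
eef_pos: [0.4529, -0.3563, 0.0663]
eef_rot: [0.001, 1.0, -0.001, 0.002]
ft_force: [0.1, -0.2, -1.0]
width: 0.0611
```

View pics/s13.png

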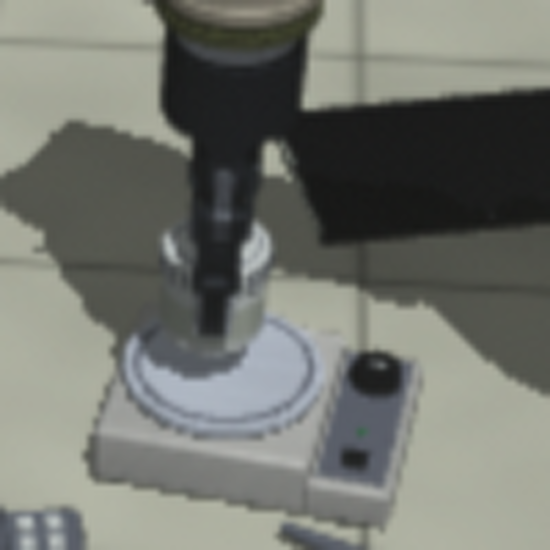

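```bash
python3 -m pendant '[[0,0,-0.02,0,0,0,0],[0,0,-0.025,0,0,0,0],[0,0,-0.02,0,0,0,0],[0.004,-0.01,-0.005,0,0,0,0],[0.008,-0.02,0,0,0,0,0],[0.011,-0.03,0,0,0,0,0],[0.011,-0.03,0,0,0,0,0],[0.011,-0.03,0,0,0,0,0],[0.011,-0.03,0,0,0,0,0],[0.011,-0.03,0,0,0,0,0],[0.011,-0.03,0,0,0,0,0],[0.011,-0.03,0,0,0,0,0]]'; python3 -m pendant '[[0.011,-0.03,0,0,0,0,0],[0.011,-0.03,0,0,0,0,0],[0.011,-0.03,0,0,0,0,0],[0.011,-0.03,0,0,0,0,0],[0.011,-0.03,0,0,0,0,0],[0.011,-0.03,0,0,0,0,0],[0.011,-0.03,0,0,0,0,0],[0.008,-0.02,0,0,0,0,0],[0.004,-0.01,0,0,0,0,0],[0,0,0,0,0,0,0],[0,0,0,0,0,0,0]]'
python3 - <<'E'
from h import *
w=snap("wrist","w14");print(manip.get_obs()["eef_pos"])
E
```

```text
clock: 22.3
eef_pos: [0.5406, -0.1132, 0.1323]
eef_rot: [-0.0, 1.0, -0.001, -0.001]
ft_force: [1.2, -0.2, -2.0]
width: 0.0611
clock: 23.22
eef_pos: [0.6298, 0.1241, 0.1324]
eef_rot: [0.0, 1.0, -0.001, -0.001]
ft_force: [0.2, -1.0, -1.0]
width: 0.0613
[0.63000694 0.12265416 0.13261682]
```

View pics/w14.png

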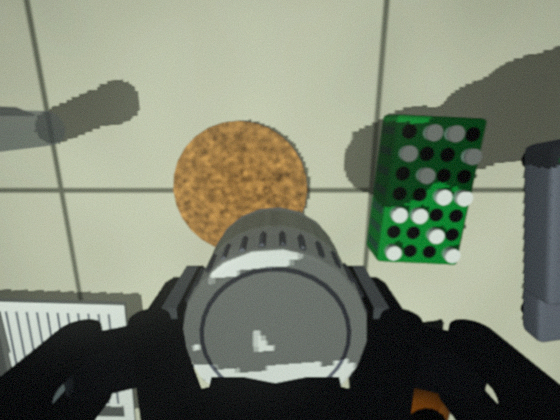

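```bash
python3 -m pendant '[[0.0035,-0.015,0,0,0,0,0],[0.0035,-0.015,0,0,0,0,0],[0,0,0.02,0,0,0,0],[0,0,0.03,0,0,0,0],[0,0,0.03,0,0,0,0],[0,0,0.03,0,0,0,0],[0,0,0.015,0,0,0,0],[0,0,0.01,0,0,0,0],[0,0,0,0,0,0,0],[0,0,0,0,0,0,0]]'
```

```text
clock: 24.1
eef_pos: [0.6379, 0.153, -0.0011]
eef_rot: [0.0, 1.0, -0.002, 0.0]
ft_force: [-0.3, -0.1, -0.7]
width: 0.061
```

```bash
python3 - <<'E'
from h import *
s=snap("side");crop(s,170,190,300,310,4.5,"s15");o=manip.get_obs();print(o["eef_pos"])
E
```

```text
[ 6.38500358e-01  1.53666534e-01 -1.44714309e-04]
```

View pics/s15.png

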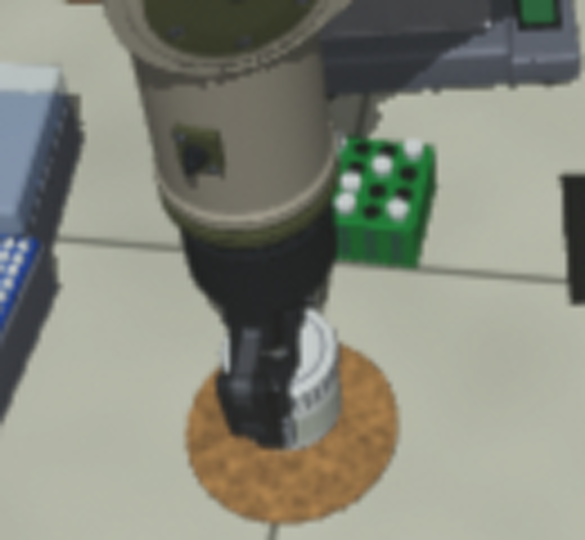

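```bash
python3 -m pendant '[[-0.001,0,0.004,0,0,0,0],[0,0,0.004,0,0,0,0],[0,0,0.002,0,0,0,0],[0,0,0,0,0,0,0],[0,0,0,0,0,0,0]]'; python3 -m pendant '[[0,0,0.001,0,0,0,0],[0,0,0.001,0,0,0,0],[0,0,0,0,0,0,0],[0,0,0,0,0,0,0]]'
```

```text
clock: 24.57
eef_pos: [0.6364, 0.1543, -0.0117]
eef_rot: [-0.0, 1.0, -0.001, -0.0]
ft_force: [-0.4, 0.8, -1.5]
width: 0.0606
clock: 24.9
eef_pos: [0.6364, 0.1543, -0.0137]
eef_rot: [-0.0, 1.0, -0.001, -0.0]
ft_force: [0.8, -0.2, -0.8]
width: 0.0611
```

```bash
python3 -m pendant '[[0,0,0.001,0,0,0,0],[0,0,0,0,0,0,0],[0,0,0,0,0,0,0]]'
```

```text
clock: 25.15
eef_pos: [0.6366, 0.1544, -0.0138]
eef_rot: [0.0, 1.0, -0.001, 0.0]
ft_force: [-2.7, -1.4, 4.7]
width: 0.061
```

```bash
python3 -m pendant '[[0,0,0,0,0,0,1],[0,0,0,0,0,0,1],[0,0,0,0,0,0,1],[0,0,0,0,0,0,1],[0,0,0,0,0,0,1],[0,0,-0.01,0,0,0,1],[0,0,-0.03,0,0,0,1],[0,0,-0.035,0,0,0,1],[0,0,-0.035,0,0,0,1],[0,0,-0.02,0,0,0,1],[-0.01,-0.01,0,0,0,0,1],[-0.02,-0.02,0,0,0,0,1]]' ; python3 -m pendant '[[-0.022,-0.022,0,0,0,0,1],[-0.022,-0.022,0,0,0,0,1],[-0.022,-0.022,0,0,0,0,1],[-0.022,-0.022,0,0,0,0,1],[-0.022,-0.022,0,0,0,0,1],[-0.022,-0.022,0,0,0,0,1],[-0.015,-0.012,0,0,0,0,1],[0,0,0,0,0,0,1],[0,0,0,0,0,0,1],[0,0,0,0,0,0,1]]'
python3 - <<'E'
from h import *
w=snap("wrist","w16");t=snap("top","t16");np.save("w16.npy",w,allow_pickle=True)
np.save("t16.npy",t,allow_pickle=True);crop(t,180,140,310,290,4,"t16c")
E
```

```text
clock: 26.15
eef_pos: [0.6096, 0.1812, 0.1177]
eef_rot: [0.0, 1.0, -0.004, 0.003]
ft_force: [-1.1, -0.6, -0.7]
width: 0.0853
clock: 26.98
eef_pos: [0.4604, 0.3279, 0.1155]
eef_rot: [0.0, 1.0, -0.001, 0.0]
ft_force: [0.7, -0.2, 0.7]
width: 0.0855
```

View pics/w16.png

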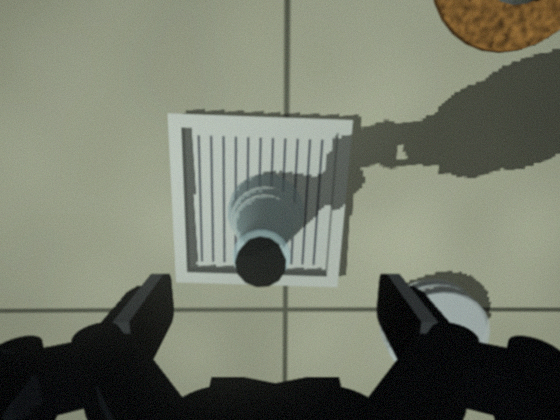

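View pics/t16c.png

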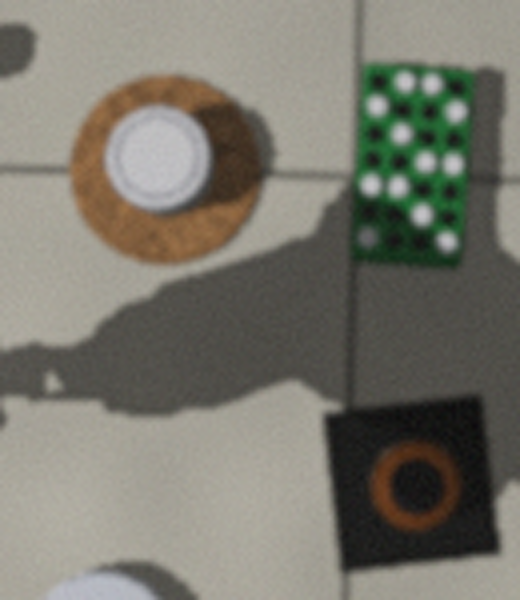

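```bash
python3 - <<'E'
from h import *
w=np.load("w16.npy",allow_pickle=True).item();t=np.load("t16.npy",allow_pickle=True).item()
print("jar",onz(t,[(219.4,179.1)],.064),"cork",onz(t,[(220.97,182)],.006),"bottle",onz(t,[(283.9,261.4)],.09))
print("flask",onz(w,[(261,261)],.12))
P=onz(w,[(168,114),(355,121),(338,287),(178,282)],.017);print("tray",P.mean(0),P.round(3).tolist(),manip.get_obs()["eef_pos"])
w=snap("wrist","w17");print(w["extrinsics"][:3,3])
E
```

```text
jar [[0.63563761 0.15141765 0.064     ]] cork [[0.63592834 0.15353059 0.006     ]] bottle [[ 0.44445252 -0.0059642   0.09      ]]
flask [[0.4564337  0.33589314 0.12      ]]
tray [0.46017511 0.34063861 0.017     ] [[0.533, 0.41, 0.017], [0.528, 0.267, 0.017], [0.387, 0.273, 0.017], [0.392, 0.413, 0.017]] [0.4609155  0.32732367 0.11527751]
[0.53146445 0.3276759  0.29208008]
```

```bash
python3 -m pendant '[[-0.0055,-0.0077,0,0,0,0,1],[0,0,0.02,0,0,0,1],[0,0,0.025,0,0,0,1],[0,0,0.02,0,0,0,1],[0,0,0.008,0,0,0,1],[0,0,0,0,0,0,1],[0,0,0,0,0,0,1]]'
python3 - <<'E'
from h import *
w=snap("wrist","w18");s=snap("side");crop(s,230,270,370,410,4,"s18")
E
```

```text
clock: 27.72
eef_pos: [0.4543, 0.3367, 0.0427]
eef_rot: [-0.0, 1.0, -0.001, -0.0]
ft_force: [-0.2, -0.0, -0.1]
width: 0.0855
```

View pics/s18.png

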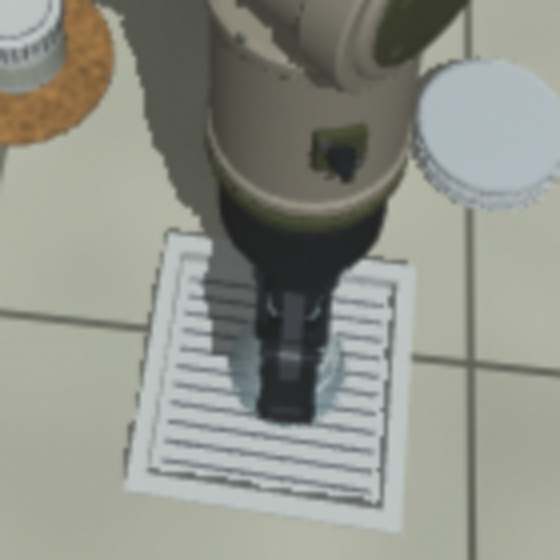

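View pics/w18.png

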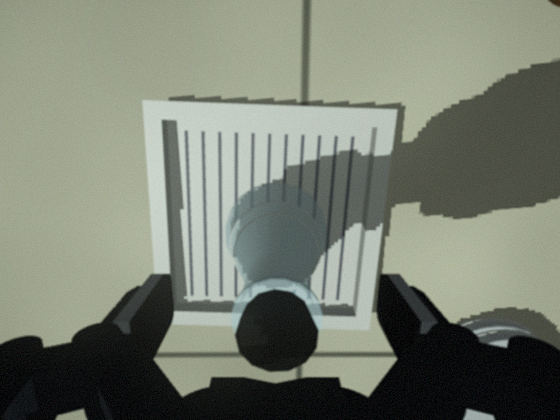

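```bash
python3 -m pendant '[[0,0,0,0,0,0,0],[0,0,0,0,0,0,0],[0,0,0,0,0,0,0],[0,0,0,0,0,0,0],[0,0,0,0,0,0,0],[0,0,0,0,0,0,0],[0,0,0,0,0,0,0],[0,0,0,0,0,0,0],[0,0,0,0,0,0,0],[0,0,0,0,0,0,0],[0,0,0,0,0,0,0],[0,0,0,0,0,0,0]]' 25
python3 - <<'E'
from h import *
w=snap("wrist","w19");s=snap("side");crop(s,230,270,370,410,4,"s19")
E
```

```text
clock: 28.82
eef_pos: [0.4546, 0.3364, 0.0428]
eef_rot: [-0.0, 1.0, -0.001, 0.0]
ft_force: [-1.0, -1.5, 5.6]
width: 0.031
```

View pics/s19.png

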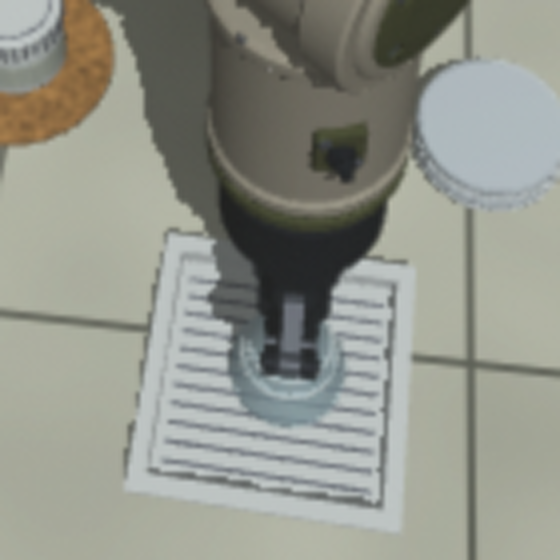

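View pics/w19.png

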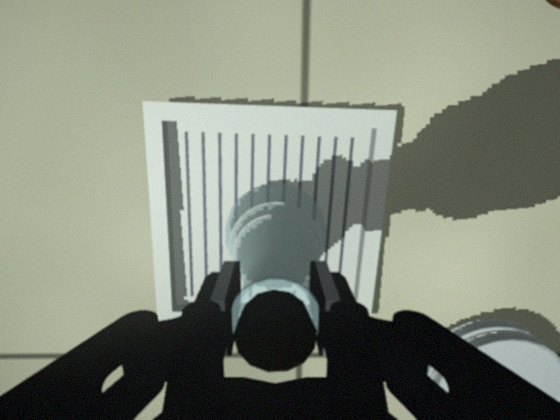

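```bash
python3 -m pendant '[[0,0,0,0,0,0,0.7],[0,0,0,0,0,0,0.7],[0,0,0,0,0,0,0.7],[0,0,-0.004,0,0,0,0.7],[0,0,-0.003,0,0,0,0.7],[0,0,0,0,0,0,0],[0,0,0,0,0,0,0],[0,0,0,0,0,0,0],[0,0,0,0,0,0,0],[0,0,0,0,0,0,0],[0,0,0,0,0,0,0],[0,0,0,0,0,0,0]]' 25;python3 -m pendant '[[0,0,0,0,0,0,0],[0,0,0,0,0,0,0]]'
```

```text
clock: 29.92
eef_pos: [0.4545, 0.3364, 0.0497]
eef_rot: [-0.0, 1.0, -0.001, 0.0]
ft_force: [0.3, -1.9, 5.6]
width: 0.0309
clock: 30.08
eef_pos: [0.4545, 0.3364, 0.0497]
eef_rot: [-0.0, 1.0, -0.001, 0.0]
ft_force: [-0.9, -1.3, 5.5]
width: 0.0312
```

```bash
python3 - <<'E'
from h import *
w=snap("wrist");crop(w,170,220,390,400,3.5,"w20");s=snap("side");crop(s,260,310,340,390,7,"s20")
E
```

```text
(no output)
```

View pics/s20.png

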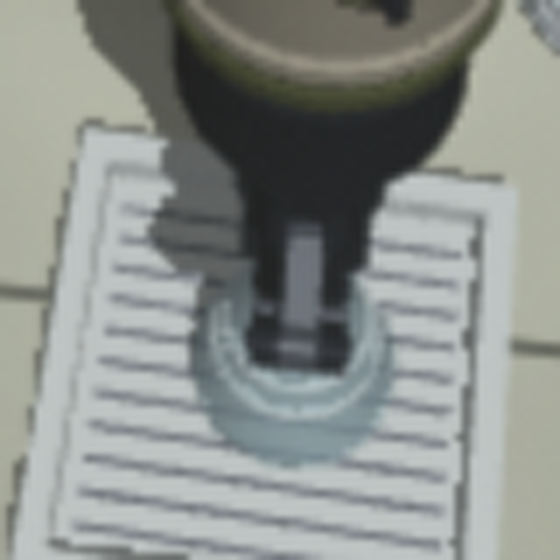

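View pics/w20.png

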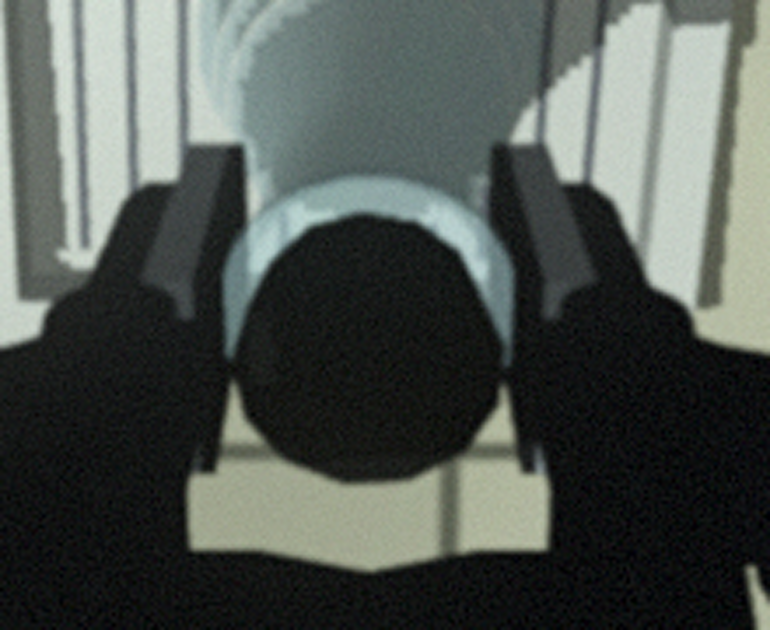

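```bash
python3 -m pendant '[[0,0,0,0,0,0,0],[0,0,0,0,0,0,0],[0,0,-0.003,0,0,0,0],[0,0,-0.004,0,0,0,0],[0,0,-0.004,0,0,0,0],[0,0,-0.004,0,0,0,0],[0,0,0,0,0,0,0],[0,0,0,0,0,0,0]]' 45
python3 - <<'E'
from h import *
w=snap("wrist","w21");s=snap("side");crop(s,240,280,360,400,5,"s21")
E
```

```text
clock: 30.85
eef_pos: [0.4544, 0.3365, 0.0646]
eef_rot: [-0.0, 1.0, -0.001, 0.0]
ft_force: [0.7, -0.3, -0.1]
width: 0.0303
```

View pics/s21.png

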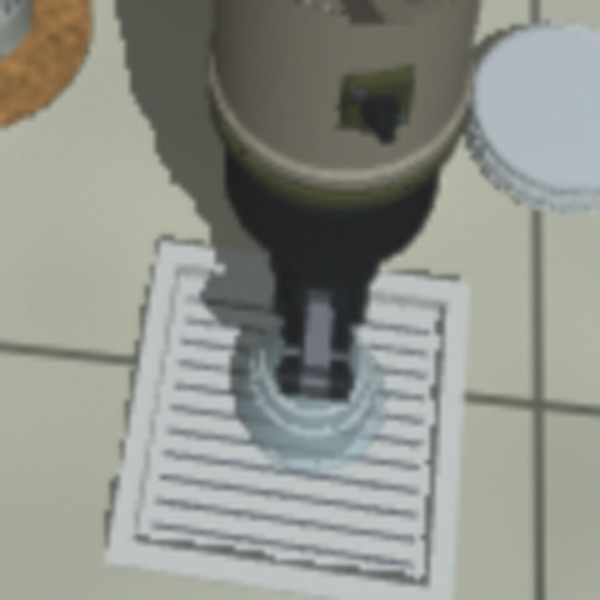

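View pics/w21.png

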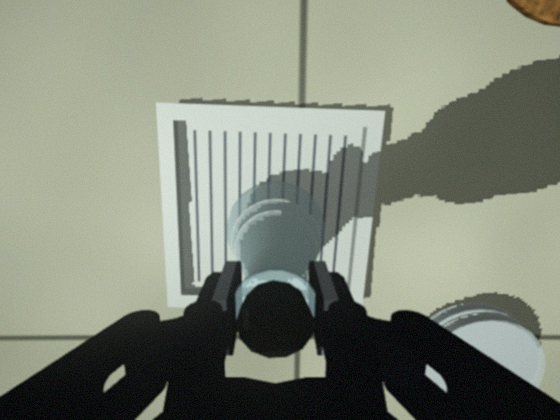

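```bash
python3 -m pendant '[[0,0,-0.01,0,0,0,0],[0,0,-0.02,0,0,0,0],[0,0,-0.025,0,0,0,0],[0,0,-0.025,0,0,0,0],[0,0,-0.02,0,0,0,0],[0,0,-0.01,0,0,0,0],[0,0.005,0,0,0,0,0],[0,0.01,0,0,0,0,0],[0,0.015,0,0,0,0,0],[0,0.02,0,0,0,0,0],[0,0.025,0,0,0,0,0],[0,0.025,0,0,0,0,0]]'; python3 -m pendant '[[0,0.025,0,0,0,0,0],[0,0.025,0,0,0,0,0],[0,0.025,0,0,0,0,0],[0,0.025,0,0,0,0,0],[0,0.025,0,0,0,0,0],[0,0.025,0,0,0,0,0],[0,0.025,0,0,0,0,0],[0,0.025,0,0,0,0,0],[0,0.02,0,0,0,0,0],[0,0.015,0,0,0,0,0],[0,0.01,0,0,0,0,0],[0,0,0,0,0,0,0]]'
python3 - <<'E'
from h import *
s=snap("side");crop(s,220,120,420,320,3,"s22")
E
```

```text
clock: 31.95
eef_pos: [0.4529, 0.2339, 0.1722]
eef_rot: [0.001, 1.0, -0.001, -0.002]
ft_force: [-0.4, 0.1, -0.9]
width: 0.0302
clock: 32.95
eef_pos: [0.4524, -0.0117, 0.1729]
eef_rot: [0.0, 1.0, -0.003, -0.001]
ft_force: [-0.3, -0.6, -0.8]
width: 0.0297
```

View pics/s22.png

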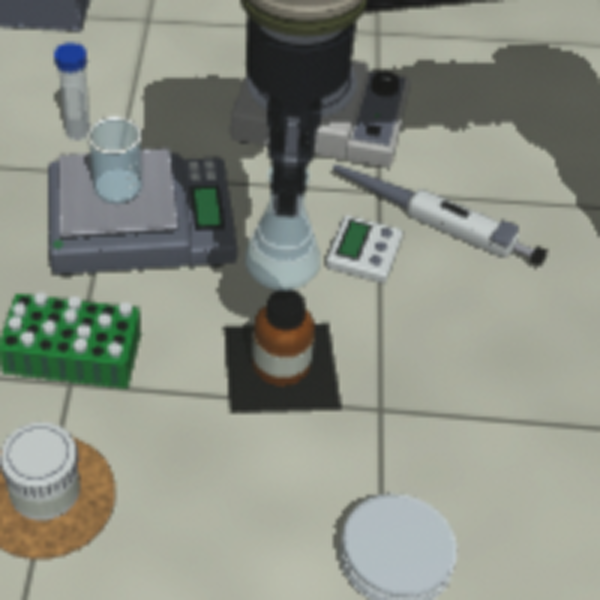

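```bash
python3 -m pendant '[[0,0.01,0,0,0,0,0],[0,0.02,0,0,0,0,0],[0,0.03,0,0,0,0,0],[0,0.03,0,0,0,0,0],[0,0.03,0,0,0,0,0],[0,0.03,0,0,0,0,0],[0,0.03,0,0,0,0,0],[0,0.03,0,0,0,0,0],[0,0.03,0,0,0,0,0],[0,0.03,0,0,0,0,0],[0,0.03,0,0,0,0,0],[0,0.02,0,0,0,0,0]]'; python3 -m pendant '[[0,0.015,0,0,0,0,0],[0,0.01,0,0,0,0,0],[0,0,0,0,0,0,0],[0,0,0,0,0,0,0],[0,0,0,0,0,0,0],[0,0,0,0,0,0,0]]'
python3 - <<'E'
from h import *
w=snap("wrist","w23");s=snap("side");crop(s,250,60,380,190,4.5,"s23");print(manip.get_obs()["eef_pos"])
E
```

```text
clock: 34.0
eef_pos: [0.4524, -0.3313, 0.1738]
eef_rot: [0.0, 1.0, -0.001, -0.0]
ft_force: [0.4, -0.4, -1.3]
width: 0.0299
clock: 34.5
eef_pos: [0.4537, -0.3519, 0.1745]
eef_rot: [-0.0, 1.0, 0.0, 0.0]
ft_force: [0.4, 0.1, -1.1]
width: 0.0296
[ 0.45344455 -0.35251773  0.17459504]
```

View pics/s23.png

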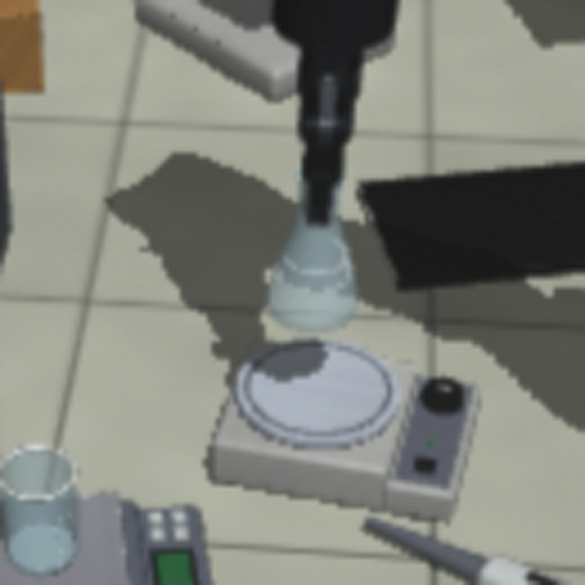

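View pics/w23.png

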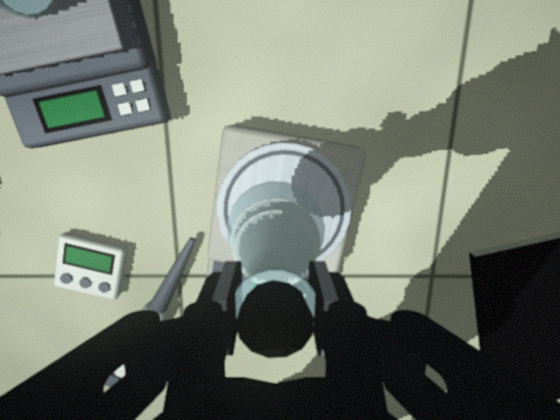

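```bash
python3 - <<'E'
from h import *
w=snap("wrist");s=snap("side")
print(onz(w,[(285,203),(218,203),(352,203),(285,141)],.055).round(4),onz(s,[(250+318/4.5-.5,60+392.5/4.5-.5)],.055),manip.get_obs()["eef_pos"])
E
```

```text
[[ 0.4512 -0.361   0.055 ]
 [ 0.4512 -0.3018  0.055 ]
 [ 0.4512 -0.4202  0.055 ]
 [ 0.5048 -0.3606  0.055 ]] [[ 0.44351405 -0.35562275  0.055     ]] [ 0.45319529 -0.35300536  0.17452651]
```

```bash
python3 -m pendant '[[-0.0083,0.0077,0,0,0,0,0],[0,0,0.01,0,0,0,0],[0,0,0.02,0,0,0,0],[0,0,0.02,0,0,0,0],[0,0,0.01,0,0,0,0],[0,0,0.008,0,0,0,0],[0,0,0,0,0,0,0],[0,0,0,0,0,0,0]]'; python3 -m pendant '[[0,0,0.003,0,0,0,0],[0,0,0.002,0,0,0,0],[0,0,0,0,0,0,0],[0,0,0,0,0,0,0]]'
```

```text
clock: 35.37
eef_pos: [0.4445, -0.3615, 0.1064]
eef_rot: [-0.0, 1.0, -0.001, -0.0]
ft_force: [0.2, 0.7, -0.1]
width: 0.0302
clock: 35.7
eef_pos: [0.4448, -0.3614, 0.1017]
eef_rot: [0.0, 1.0, -0.001, 0.0]
ft_force: [-1.1, 0.1, -1.5]
width: 0.0302
```

```bash
python3 -m pendant '[[0,0,0.001,0,0,0,0],[0,0,0.001,0,0,0,0],[0,0,0,0,0,0,0],[0,0,0,0,0,0,0]]'; python3 -m pendant '[[0,0,0.001,0,0,0,0],[0,0,0,0,0,0,0],[0,0,0,0,0,0,0]]'
python3 - <<'E'
from h import *
s=snap("side");crop(s,250,60,380,190,4.5,"s24")
E
```

```text
clock: 36.03
eef_pos: [0.4446, -0.3613, 0.0993]
eef_rot: [-0.0, 1.0, -0.001, -0.0]
ft_force: [1.4, -0.7, -0.8]
width: 0.0303
clock: 36.28
eef_pos: [0.4448, -0.3616, 0.0988]
eef_rot: [0.0, 1.0, -0.001, 0.0]
ft_force: [-0.8, -0.6, 3.1]
width: 0.0299
```

View pics/s24.png

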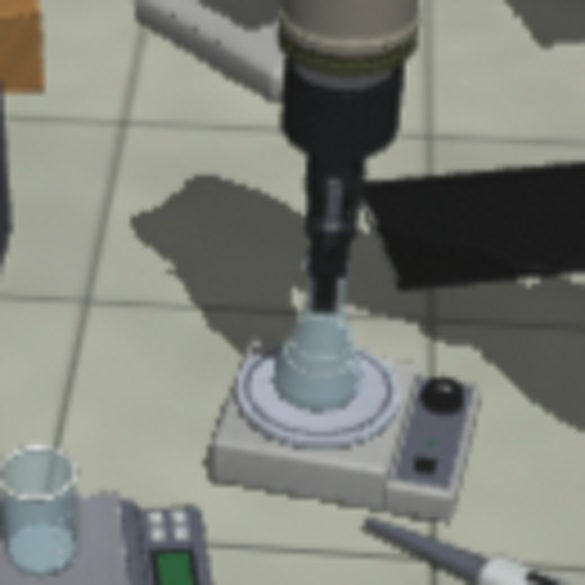

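```bash
python3 -m pendant '[[0,0,0,0,0,0,1],[0,0,0,0,0,0,1],[0,0,0,0,0,0,1],[0,0,0,0,0,0,1],[0,0,0,0,0,0,1],[0,0,0,0,0,0,1],[0,0,-0.01,0,0,0,1],[0,0,-0.02,0,0,0,1],[0,0,-0.025,0,0,0,1],[0,0,-0.015,0,0,0,1],[0,-0.01,0,0,0,0,1],[0,-0.02,0,0,0,0,1]]'; python3 -m pendant '[[0,-0.03,0,0,0,0,1],[0,-0.03,0,0,0,0,1],[0,-0.03,0,0,0,0,1],[0,-0.03,0,0,0,0,1],[0,-0.03,0,0,0,0,1],[0,-0.03,0,0,0,0,1],[0,-0.03,0,0,0,0,1],[0,-0.03,0,0,0,0,1],[0,-0.03,0,0,0,0,1],[0,-0.025,0,0,0,0,1],[0,-0.02,0,0,0,0,1],[0,-0.01,0,0,0,0,1]]'; python3 -m pendant '[[0,0,0,0,0,0,1],[0,0,0,0,0,0,1],[0,0,0,0,0,0,1],[0,0,0,0,0,0,1]]'
python3 - <<'E'
from h import *
w=snap("wrist","w25");np.save("w25.npy",w,allow_pickle=True);t=snap("top","t25");np.save("t25.npy",t,allow_pickle=True);crop(t,380,220,480,320,6,"t25c");s=snap("side");print(manip.get_obs()["eef_pos"])
crop(s,270,90,370,190,5.5,"s25")
E
```

```text
clock: 37.33
eef_pos: [0.4445, -0.3337, 0.17]
eef_rot: [0.001, 1.0, -0.003, 0.001]
ft_force: [0.0, -0.7, -0.1]
width: 0.0854
clock: 38.33
eef_pos: [0.4449, -0.0031, 0.1687]
eef_rot: [-0.0, 1.0, 0.001, 0.0]
ft_force: [0.1, 0.3, -0.3]
width: 0.0854
clock: 38.67
eef_pos: [0.4453, -0.008, 0.1682]
eef_rot: [0.0, 1.0, -0.002, -0.0]
ft_force: [-0.6, 0.9, 0.1]
width: 0.0856
[ 0.44530727 -0.00728685  0.16822473]
```

View pics/t25c.png

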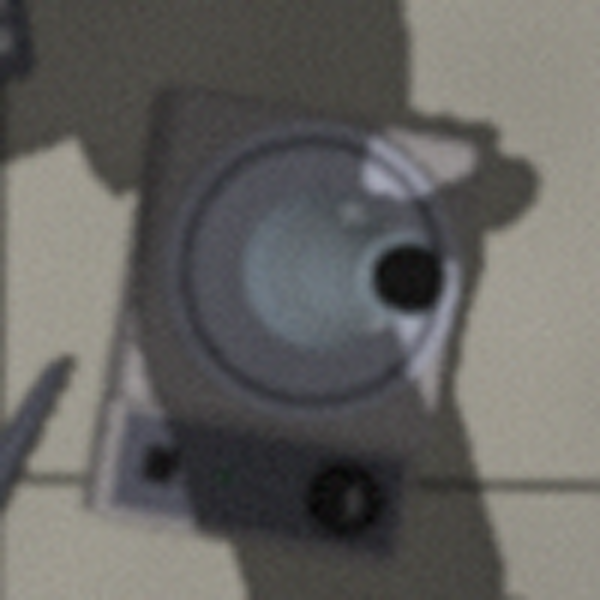

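View pics/w25.png

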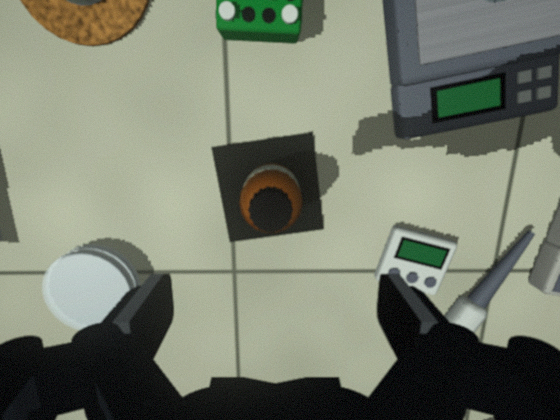

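View pics/s25.png

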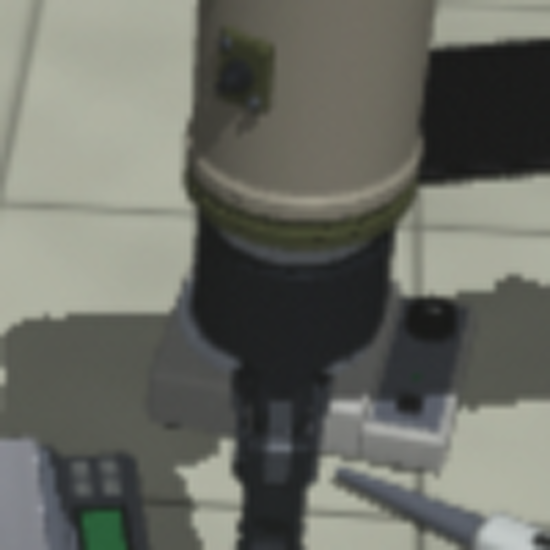

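```bash
python3 - <<'E'
from h import *
t=np.load("t25.npy",allow_pickle=True).item();w=np.load("w25.npy",allow_pickle=True).item()
f=lambda x,y:(380+(x+.5)/6-.5,220+(y+.5)/6-.5)
print("stopper",onz(t,[f(408,277)],.169),"plate",onz(t,[f(317,266)],.055),"base",onz(t,[f(310,275)],.057))
print("bottle cap",onz(w,[(271,209)],.09))
E
```

```text
stopper [[ 0.4438781  -0.36229003  0.169     ]] plate [[ 0.44452539 -0.36310592  0.055     ]] base [[ 0.44094353 -0.3596846   0.057     ]]
bottle cap [[ 0.44845979 -0.00459912  0.09      ]]
```

```bash
python3 -m pendant '[[0,-0.002,0.01,0,0,0,1],[0,0,0.03,0,0,0,1],[0,0,0.035,0,0,0,1],[0,0,0.035,0,0,0,1],[0,0,0.03,0,0,0,1],[0,0,0.018,0,0,0,1],[0,0,0.01,0,0,0,1],[0,0,0.005,0,0,0,1],[0,0,0,0,0,0,1],[0,0,0,0,0,0,1]]'; python3 -m pendant '[[0,0,0,0,0,0,0],[0,0,0,0,0,0,0],[0,0,0,0,0,0,0],[0,0,0,0,0,0,0],[0,0,0,0,0,0,0],[0,0,0,0,0,0,0],[0,0,0,0,0,0,0],[0,0,0,0,0,0,0],[0,0,0,0,0,0,0]]' 40
```

```text
clock: 39.65
eef_pos: [0.4461, -0.0043, -0.0039]
eef_rot: [-0.0, 1.0, -0.001, 0.001]
ft_force: [0.4, 0.1, 0.0]
width: 0.0857
clock: 40.4
eef_pos: [0.4462, -0.0045, -0.0034]
eef_rot: [0.0, 1.0, -0.001, 0.001]
ft_force: [-2.9, -1.6, 8.0]
width: 0.0526
```

```bash
python3 -m pendant '[[0,0,-0.005,0,0,0,0],[0,0,-0.015,0,0,0,0],[0,0,-0.025,0,0,0,0],[0,0,-0.025,0,0,0,0],[0,0,-0.015,0,0,0,0],[0.001,-0.01,-0.005,0,0,0,0],[0.001,-0.02,0,0,0,0,0],[0.001,-0.03,0,0,0,0,0],[0.001,-0.03,0,0,0,0,0],[0.001,-0.03,0,0,0,0,0],[0.001,-0.03,0,0,0,0,0],[0.001,-0.03,0,0,0,0,0]]'; python3 -m pendant '[[0.001,-0.03,0,0,0,0,0],[0.001,-0.03,0,0,0,0,0],[0.001,-0.03,0,0,0,0,0],[0.001,-0.03,0,0,0,0,0],[0.001,-0.02,0,0,0,0,0],[0.001,-0.015,0,0,0,0,0],[0.001,-0.01,0,0,0,0,0],[0,0,0,0,0,0,0],[0,0,0,0,0,0,0],[0,0,0,0,0,0,0]]'
python3 - <<'E'
from h import *
w=snap("wrist","w26");print(manip.get_obs()["eef_pos"])
E
```

```text
clock: 41.4
eef_pos: [0.4518, 0.1778, 0.0848]
eef_rot: [-0.0, 1.0, -0.001, -0.0]
ft_force: [0.6, -0.9, -1.3]
width: 0.0526
clock: 42.23
eef_pos: [0.4601, 0.3393, 0.0849]
eef_rot: [0.001, 1.0, -0.002, -0.0]
ft_force: [-0.0, -0.1, -0.6]
width: 0.0529
[0.46032128 0.33911909 0.08510655]
```

View pics/w26.png

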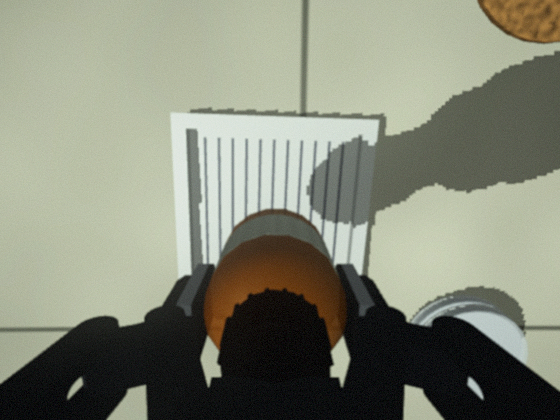

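```bash
python3 -m pendant '[[0,0,0.015,0,0,0,0],[0,0,0.025,0,0,0,0],[0,0,0.02,0,0,0,0],[0,0,0.012,0,0,0,0],[0,0,0.005,0,0,0,0],[0,0,0,0,0,0,0],[0,0,0,0,0,0,0]]'; python3 -m pendant '[[0,0,0.002,0,0,0,0],[0,0,0.002,0,0,0,0],[0,0,0,0,0,0,0],[0,0,0,0,0,0,0]]'
```

```text
clock: 42.87
eef_pos: [0.4605, 0.3407, 0.0091]
eef_rot: [-0.0, 1.0, -0.001, 0.0]
ft_force: [-0.1, -0.4, -2.1]
width: 0.0527
clock: 43.2
eef_pos: [0.4602, 0.3408, 0.0047]
eef_rot: [-0.0, 1.0, -0.001, 0.0]
ft_force: [-0.5, 0.2, -1.9]
width: 0.0528
```

```bash
python3 -m pendant '[[0,0,0.0015,0,0,0,0],[0,0,0.0015,0,0,0,0],[0,0,0,0,0,0,0],[0,0,0,0,0,0,0]]'; python3 -m pendant '[[0,0,0.001,0,0,0,0],[0,0,0,0,0,0,0],[0,0,0,0,0,0,0]]'
```

```text
clock: 43.53
eef_pos: [0.4599, 0.3406, 0.0012]
eef_rot: [0.0, 1.0, -0.001, -0.0]
ft_force: [0.6, -0.6, -1.5]
width: 0.0528
clock: 43.78
eef_pos: [0.4601, 0.3408, 0.0007]
eef_rot: [-0.0, 1.0, -0.001, 0.0]
ft_force: [-2.5, -0.8, 3.9]
width: 0.0526
```

Contact. I'll release, rise and move clear of the vessels.

```bash
python3 -m pendant '[[0,0,0,0,0,0,1],[0,0,0,0,0,0,1],[0,0,0,0,0,0,1],[0,0,0,0,0,0,1],[0,0,0,0,0,0,1],[0,0,0,0,0,0,1],[0,0,-0.01,0,0,0,1],[0,0,-0.025,0,0,0,1],[0,0,-0.035,0,0,0,1],[0,0,-0.035,0,0,0,1],[0,0,-0.035,0,0,0,1],[0,0,0,0,0,0,1]]'; python3 -m pendant '[[0,0.015,0,0,0,0,1],[0,0.03,0,0,0,0,1],[0,0.03,0,0,0,0,1],[0,0.03,0,0,0,0,1],[0,0.03,0,0,0,0,1],[0,0.03,0,0,0,0,1],[0,0.03,0,0,0,0,1],[0,0.03,0,0,0,0,1],[0,0.02,0,0,0,0,1],[0,0,0,0,0,0,1],[0,0,0,0,0,0,1],[0,0,0,0,0,0,1]]'
python3 - <<'E'
from h import *
t=snap("top","t27");np.save("t27.npy",t,allow_pickle=True);snap("side","s27");crop(t,100,200,200,300,6,"t27c")
E
```

```text
clock: 44.78
eef_pos: [0.4628, 0.3438, 0.149]
eef_rot: [-0.004, 1.0, -0.001, 0.005]
ft_force: [0.7, 0.8, -0.1]
width: 0.0855
clock: 45.78
eef_pos: [0.4596, 0.0966, 0.1408]
eef_rot: [-0.0, 1.0, -0.001, 0.0]
ft_force: [0.1, 0.2, 0.3]
width: 0.0856
```

View pics/t27.png

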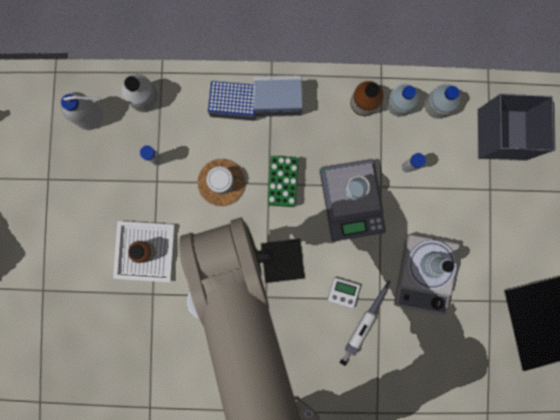

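View pics/s27.png

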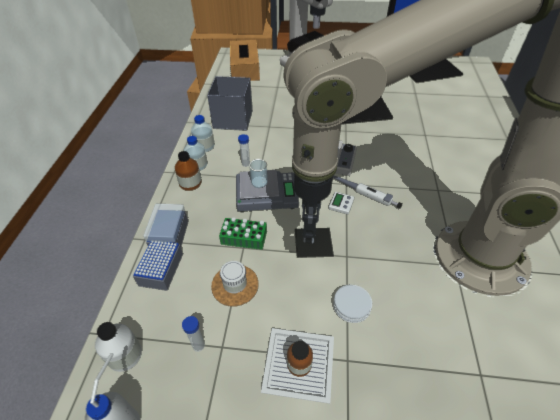

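View pics/t27c.png

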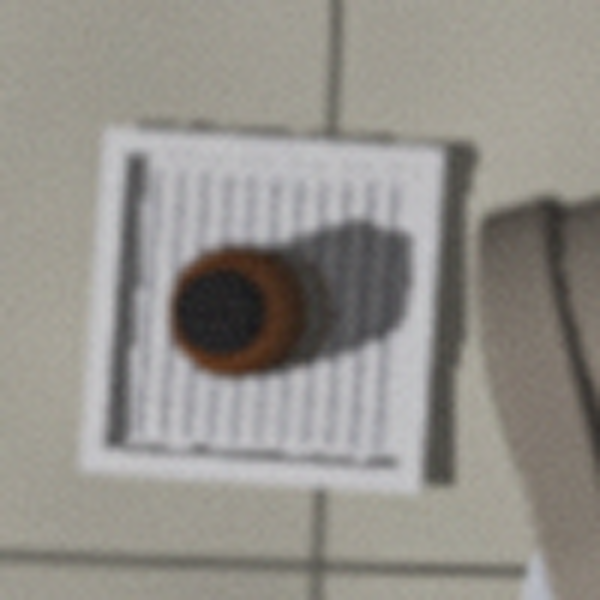

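```bash
python3 - <<'E'
from h import *
t=np.load("t27.npy",allow_pickle=True).item()
f=lambda x,y:(100+(x+.5)/6-.5,200+(y+.5)/6-.5)
print("cap",onz(t,[f(221,311)],.094),"tray",onz(t,[f(263.75,308.75)],.017))
hsv=cv2.cvtColor(t["bgr"],cv2.COLOR_BGR2HSV);m=((hsv[...,0]>40)&(hsv[...,0]<85)&(hsv[...,1]>110)).astype(np.uint8)
m[:,:262]=0;m[:,305:]=0;m[:150]=0;m[212:]=0
c=max(cv2.findContours(m,0,1)[0],key=cv2.contourArea);print("rack",onz(t,[cv2.minAreaRect(c)[0]],.048))
crop(t,310,140,480,320,3.3,"t27d");o=manip.get_obs();print(o["ft_force"],o["joint_vel"].round(3))
E
```

```text
cap [[0.45921961 0.33620393 0.094     ]] tray [[0.45959087 0.33871029 0.017     ]]
rack [[6.36244489e-01 1.60710945e-04 4.80000000e-02]]
[ 0.58016888  0.33635175 -0.025601  ] [-0.003  0.006  0.002  0.002  0.001 -0.     0.002]
```

View pics/t27d.png

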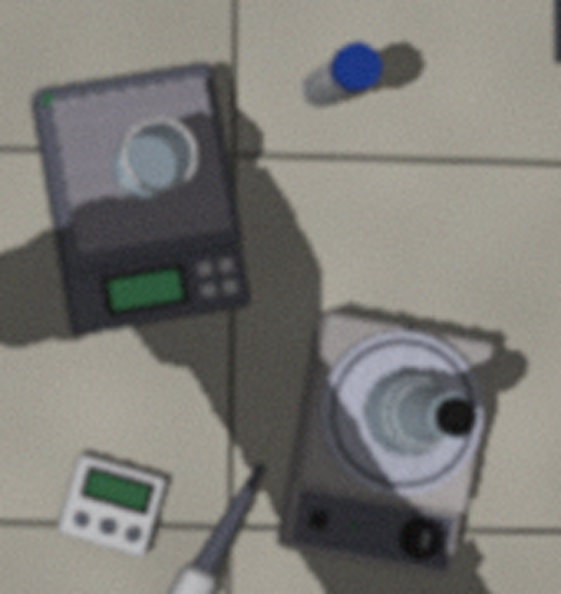

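All four stand within about 3 mm of their places, upright. The rack has not moved and the gripper is clear.

```bash
python3 - <<'E'
from station import manip
print(manip.close_job())
E
```

```text
the job is handed in; nothing more can be done
None
```

The changeover is done and handed in at about 46 s of the 147 s allowed; no verdict was reported. I parked the bottle on the rubber mat, then moved the beaker to the balance, the jar to the cork mat, the flask to the stirrer and the bottle to the spill tray. Each vessel was lowered until the force reading showed contact before I let go.

**Last checks**, from the top and side pictures:

| Vessel | Distance from centre of its place |
|---|---|
| Flask on stirrer | about 1 mm |
| Beaker on balance | about 3 mm |
| Jar on cork mat | about 2 mm |
| Bottle in tray | about 3 mm |

All four look upright. The tube rack's measured position changed by under 1 mm. At hand-in the gripper was open, touching nothing, with the force near zero.

**What disagreed or went wrong:**
- **Fingertip height:** the fingertips sat about 34 mm higher than the reported TCP. My first grip on the bottle therefore closed on its shoulder (44 mm instead of 54 mm). I opened, went lower and gripped again, and worked from that offset afterwards.
- **Flask grip:** the pads closed at about 30–31 mm rather than the 28 mm of the neck, so they probably held the 33 mm rim. Raising the grip 7 mm did not change that, but the flask stayed upright and steady while carried.
- **Camera readings:** around the stirrer, the wrist and top cameras differed by up to 9 mm, partly because the arm was still settling. I averaged several views there.

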